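# Prove a dough paddle's taper in the kneader drive

## Robot

A 6-joint arm with a two-finger parallel gripper is mounted at the origin on the work surface. World frame = base frame: x ahead of the robot, y to its left, z up, the work surface at z = 0. Lengths are in mm, angles in rad, forces in N, time in s.
With the tool pointing down it reaches from about 325 to 925 mm from the base axis. Payload 3.1 kg.
Tool frame: the origin (TCP) lies between the finger pads; the fingertips stand 8 mm ahead of it and the grasp point (between the pads) lies 11 mm behind it (arm.finger_overhang is the distance from the TCP to the fingertips, in mm); z points along the fingers, y is the direction in which the jaws open and shut (so a half turn about z gives the same grasp; the last joint's range is limited). The gripper opens to 85 mm and grips with 20 to 120 N. Pads are 22 mm wide; open, the fingers measure 114 mm over their backs; the gripper's body (76 mm by 85 mm) begins 54 mm behind the grasp point. The pads swing forward as they close: fully open they stand 13 mm farther back than shut.
Start: joints at [-1.312, 0.217, 1.613, -0, 1.311, -0.112], TCP at [226.497, -582.528, 239.3] pointing down, gripper open.
Joint ranges: [-2.75, 2.75], [-0.78, 2.1], [0.31, 2.55], [-1.13, 4.27], [0.13, 2.63], [-2.58, 2.58]. Speed limits (rad/s): [2.79, 2.79, 3.14, 3.14, 3.14, 3.14].

## Interface

Orientations are given as [roll, pitch, yaw] about the fixed x, y, z axes, in that order (R = Rz(yaw) Ry(pitch) Rx(roll)).
In Python, from bench import observe, snapshot, camera_params, workorder, arm gives the robot as it stands. The module is installed in compiled form; this text tells all that it offers.
- The arm moves only by the shell command python3 -m jog 'ROWS' [FORCE]. ROWS is JSON, a list of rows, each a list of 7 numbers: the turn, a rotation vector about the tool's x, y, z in degrees, then the shift along the tool's x, y, z in mm, then the opening, from -1 (shut) to 1 (fully open). In form: [[ax, ay, az, tx, ty, tz, claw], ...]. A call has 1 to 5 rows; each row shifts and turns the commanded pose from where the row before left it, along the tool's axes as they then stand; what a row does not reach is not made up. A row lasts 1/12 s, in which the tool goes at most 41.7 mm and 7.16 degrees, less where a joint would pass 70% of its speed; a pose out of reach is approached as far as the arm can. A call is refused whole if a number of a shift passes 41.7 or a number of a turn 7.16, either way. A call with a gripper value outside its range is refused whole. The fingers move at their own pace and stop on an object; FORCE is the grip in N (left out, the last holds). Time passes only in rows, so rows that do not move let the fingers close. It gives the time, the measured TCP pose, the force and the opening at its end, in the units of the state.
- observe(): the state, without advancing time (a new reading comes with each control period).
- snapshot(name): name is "scene" or "top"; returns (picture, depth): 400x640x3 uint8, red, green, blue; 400x640 float32, mm along the optical axis (not along the pixel's ray), 0 where there is no reading.
- camera_params(name): a dict with "mtx" (3x3 intrinsics, pixels), "k1" (the pictures are not rectified: a ray, as slopes to the right and down, at radius r is drawn at 1 + k1 r^2 times it, then the intrinsics apply), "xyz" and "attitude" of the camera in the world. Camera axes: x right, y up, looking along -z (the intrinsics and any distortion apply to the point x, -y, -z); pixel columns grow to the right and rows downward; lengths in mm; the calibration is good to about 2 mm. A picture is of the moment at which its call begins. camera_params takes no time and is no camera call.
- workorder.finish_job(): hands the job in, once; it reports no verdict.
The state is a dict: "clock": time; "joint_positions": joint angles; "joint_velocities": joint speeds; "joint_torque": joint torques, N m; "tool_pos": TCP position; "tcp_rot": TCP orientation; "force": force on the tool from outside, world axes, zero at the start; "ft_torque": the same for the moment, N m; "finger_gap": finger opening in mm.
Only numpy, scipy, OpenCV 4.12 (cv2) and the standard library are available. Lean on these libraries where they do the work, as an engineer would, in place of code of your own. Each camera call takes 0.05 s, during which the arm holds its last target.

## Task

The dough paddle is back from having its tapered shank reground: prove the fit in the bench kneader's drive. Lift it from its rest, put the shank in the socket and turn it while pressing gently until the tang finds its slot, then press it fully home, collar down on the rim, and let go. Then slide the yellow wedge along the track through the cross slot, under the tang, until the wedge alone has raised the paddle at least 7 mm, and leave paddle and wedge standing there; never press the paddle hard, and disturb nothing else.

Things in the scene. Friction and masses are not known exactly. Their poses are not given: they have to be found in the camera images.
- drive: Fixed kneader drive: white upright housing, 60 x 60 mm, 86 mm high, on a steel foot plate, a motor (up to 67 mm high) lying behind it towards +x. Origin: on the socket's axis at table level, z up. Pressing the paddle on it with more than 130 N (sum of all contacts) damages it; pushing with 25 N and turning with 0.5 N m is safe.
- socket_rim (a point): Centre of the socket's mouth, 86 mm above the table; axes as the drive. A round tapered bore opens upwards: 33 mm wide at the mouth, narrowing to 27 mm. Two spring jaws in it grip the shank over its last 7 mm of travel: pressing it home past them takes about 8 to 15 N.
- key_plate (a point): Centre of the top of the key plate down in the bore, 34 mm below the rim: a plate 8 mm thick with one straight slot 10 mm wide. Axes as the drive. The slot itself lies along x turned about z by an UNKNOWN angle from -0.6 to +0.6 rad, not measured (braked spindle, it will not turn): felt by turning the paddle under light pressure until the tang drops in.
- slot_mouth (a point): Middle of the floor of the cross slot where it opens on the housing's -y face, 30 mm from the axis, 12 mm above the table; axes as the drive. The slot runs along y right through the housing, 38 mm wide, 30 mm high. Level with its floor the foot plate, 80 mm wide, reaches 130 mm out from this point towards -y as a track for the wedge.
- paddle_mid (a point): Dough paddle, 0.2 to 0.45 kg, in a white round rest (64 mm wide, 62 mm high). Point: centre of its red blade, 50 mm along x, 18 mm along y, 48 mm high, gripped from above across the 18 mm; z up. 94 mm above the table at the start, 118 mm when home in the drive, 140 mm while the tang only stands on the key plate.
- collar (a point): Centre of the underside of the paddle's steel collar (48 mm wide, 8 mm thick), 32 mm below the blade's centre. Below it is the tapered shank, 34 mm long, 31 to 25 mm wide, then the tang. Home means that this underside lies on the socket's rim.
- tang_end (a point): Middle of the end of the paddle's flat tang, 88 mm below the blade's centre, axes as the paddle. The tang is 22 mm along x, 7 mm along y, 22 mm long, its end slightly bevelled. It enters the key plate's slot, either way round, when turned to within about 0.13 rad. With the paddle home it hangs 18 mm above the floor of the cross slot.
- wedge_mid (a point): Plastic wedge lying on its flat underside, 0.13 to 0.25 kg. Point: centre of its black grip block, 36 mm along x, 20 mm along y, 42 mm high, gripped from above across the 20 mm. The yellow body, 18 mm wide, reaches from it towards the wedge's +x. Driving it takes about 5 to 15 N.
- wedge_nose (a point): Middle of the lower edge of the wedge's nose, 190 mm from the grip block's centre along x and 21 mm below it. The top is 6 mm high here and climbs evenly to 28 mm at 104 mm behind the nose, then stays level. It meets the seated tang with the nose 57 mm beyond the socket's axis; paddle raised 7 mm at 90 mm, 10 mm from 104 mm on.
- bowl: Steel bowl, 120 mm wide, 60 mm high, origin under its middle; leave it alone.
- jar: Glass jar with a green lid, 64 mm wide, 90 mm high, origin under its middle; leave it alone.
- oil: Amber oil bottle, 60 mm wide, 180 mm high, origin under its middle; leave it alone.
Mind the look-alikes: they are no part of the job. What is shaped like the part that bears paddle_mid but black or orange is not meant.

How it is judged (in metres and radians):
On the way, in this order (a step that is already met when the one before it is completed fails the run):
1. paddle fully home in the socket, collar on the rim (within 2.5 mm), upright, and let go (z of paddle_mid in the frame of drive below 0.1205 m and x of paddle_mid in the frame of drive between -0.006 and 0.006 m and y of paddle_mid in the frame of drive between -0.006 and 0.006 m and angle between paddle_mid's own z axis and vertical below 0.1 rad and contact force between the fingers and paddle below 0.1 N), for 0.3 s.
2. wedge nose pushed through the cross slot under the paddle while it is still home and not held (all of step 1 and x of wedge_nose in the frame of drive between -0.018 and 0.018 m and z of wedge_nose in the frame of drive between 0.006 and 0.02 m and y of wedge_nose in the frame of drive above 0.02 m), for 0.05 s.
At the end, for the whole second after the job is handed in: Paddle loose in the socket, 6.5 to 14 mm above home, leaning under 0.2 rad (blade within 14 mm of the axis), resting on the wedge; the wedge flat in the cross slot, its nose at least 80 mm beyond the axis; both released and at rest (z of paddle_mid in the frame of drive between 0.1245 and 0.132 m and x of paddle_mid in the frame of drive between -0.014 and 0.014 m and y of paddle_mid in the frame of drive between -0.014 and 0.014 m and angle between paddle_mid's own z axis and vertical below 0.2 rad and x of wedge_nose in the frame of drive between -0.018 and 0.018 m and z of wedge_nose in the frame of drive between 0.006 and 0.02 m and y of wedge_nose in the frame of drive above 0.08 m and contact force between paddle and wedge above 0.3 N and contact force between the fingers and paddle below 0.1 N and contact force between the fingers and wedge below 0.1 N and linear speed of each of paddle, wedge below 0.02 m/s); the robot touches nothing.
It fails at once if paddle held in the gripper and pressed on the drive with more than 130 N in all (contact force between paddle and drive above 130 N and contact force between the fingers and paddle above 1 N).
It fails at once if paddle held or pulled by the gripper while the wedge is in the slot (contact force between the fingers and paddle above 1 N and x of wedge_nose in the frame of drive between -0.018 and 0.018 m and z of wedge_nose in the frame of drive between 0.006 and 0.02 m and y of wedge_nose in the frame of drive above -0.02 m).
It fails at once if a bystander moved more than 25 mm (distance of any of bowl, jar, oil from where it was at the start of the episode above 0.025 m).
It also fails if it takes over 70 s, if anything falls off the work surface, if the arm or the gripper's body presses on something with over 40 N, if the wrist force passes 120 N, or if a joint passes its speed limit or range.

## Working session

There is one attempt and no reset: what is moved stays moved. The work goes in short steps, Python scripts to look and compute and a shell command to move; the robot and the scene stay as the last step left them, time stands still between calls to the robot, and variables do not carry over. Pictures are saved under pics/ and viewed, and the job is handed in when it is done.

```bash
mkdir -p pics; cat > h.py <<'E'
import numpy as np, cv2
from scipy.spatial.transform import Rotation as R
from bench import observe, snapshot, camera_params, workorder, arm
def rotm(a): return R.from_euler('xyz',a).as_matrix()
def ray(name,u,v):
    p=camera_params(name);K=np.array(p["mtx"]);k=p["k1"]
    d=np.array([(u-K[0,2])/K[0,0],(v-K[1,2])/K[1,1]]);s=d.copy()
    for _ in range(20): s=d/(1+k*(s@s))
    a=np.array(p["attitude"]); M=a if a.shape==(3,3) else rotm(a)
    return np.array(p["xyz"],float), M@np.array([s[0],-s[1],-1.0])
def on_z(name,u,v,z):
    o,d=ray(name,u,v); return o+d*(z-o[2])/d[2]
def pt(name,u,v,depth):
    o,d=ray(name,u,v); return o+d*depth
def cloud(name,dep):
    p=camera_params(name);K=np.array(p["mtx"]);k=p["k1"]
    v,u=np.mgrid[0:400,0:640]; d=np.stack([(u-K[0,2])/K[0,0],(v-K[1,2])/K[1,1]],-1);s=d.copy()
    for _ in range(20): s=d/(1+k*(s**2).sum(-1,keepdims=True))
    a=np.array(p["attitude"]); M=a if a.shape==(3,3) else rotm(a)
    c=np.concatenate([s[...,:1],-s[...,1:],-np.ones(s.shape[:2]+(1,))],-1)*dep[...,None]
    return c@M.T+np.array(p["xyz"])
def take(tag):
    out={}
    for n in("scene","top"):
        im,dp=snapshot(n); cv2.imwrite(f"pics/{tag}_{n}.png",im[...,::-1]); np.savez(f"pics/{tag}_{n}.npz",im=im,dp=dp)
E
python3 - <<'E'
from h import *
take("a")
for n in("scene","top"): print(camera_params(n))
print(observe())
print([x for x in dir(arm) if x[0]!='_'])
E
```

```text
{'mtx': array([[373.33150306,   0.        , 321.06512809],
       [  0.        , 373.33150306, 202.90027529],
       [  0.        ,   0.        ,   1.        ]]), 'k1': -0.03635397319931716, 'xyz': array([1204.34015592, -343.80851548,  648.53206782]), 'attitude': array([ 0.93717203, -0.00623528,  1.10403719])}
{'mtx': array([[362.19670973,   0.        , 319.33409185],
       [  0.        , 362.19670973, 204.15921939],
       [  0.        ,   0.        ,   1.        ]]), 'k1': -0.051506496653206425, 'xyz': array([ 466.81728443,  -12.42514866, 1257.2202835 ]), 'attitude': array([ 0.07844705,  0.00880623, -1.55509218])}
{'clock': 0.1, 'joint_positions': array([-1.31221906e+00,  2.17702750e-01,  1.61482160e+00,  2.00736575e-05,
        1.31127774e+00, -1.12206387e-01]), 'joint_velocities': array([ 0.00015487, -0.00218771, -0.00255057, -0.00012269,  0.00202822,
       -0.00042267]), 'joint_torque': array([-1.10984365e-03, -3.98079050e+01, -3.04970920e+01, -3.74615445e-05,
        4.25949067e-03,  6.71870069e-06]), 'tool_pos': array([ 226.30035189, -581.80704755,  238.05887982]), 'tcp_rot': array([-3.13939929e+00, -2.66660570e-04,  3.70778187e-01]), 'force': array([-0.37326897, -0.35890282, -0.02828359]), 'ft_torque': array([-0.03846983, -0.01765379,  0.03812877]), 'finger_gap': 85.55841173271517}
['IKError', 'finger_overhang']
```

View pics/a_scene.png

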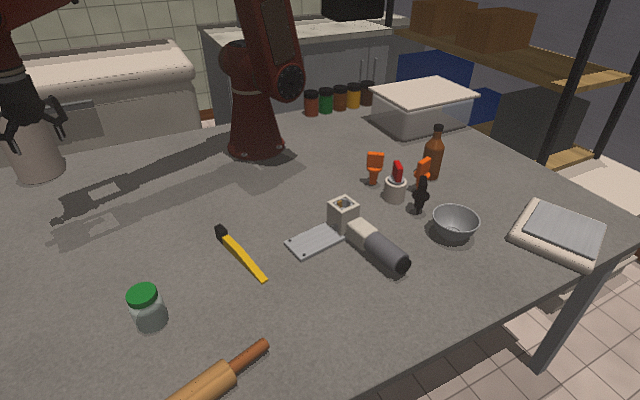

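View pics/a_top.png

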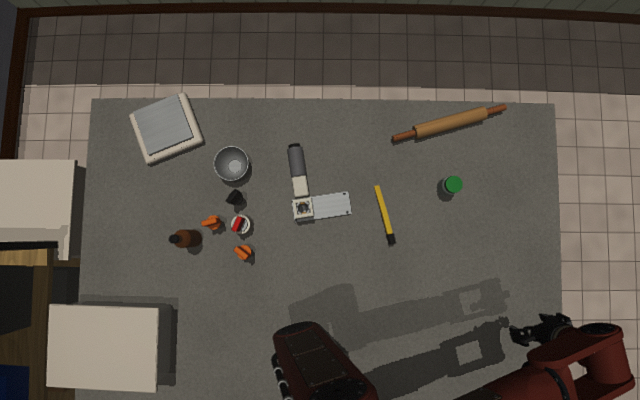

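The red paddle stands in the white rest at scene (396,180) / top (240,224). Two orange look-alikes are at scene (375,165) and (423,168), and a black one at (420,195). Only the red one in the white rest fits, so I'll confirm it in an enlarged crop.

```bash
python3 - <<'E'
from h import *
a=cv2.imread("pics/a_scene.png")[120:290,200:460]; b=cv2.imread("pics/a_top.png")[130:280,160:410]
cv2.imwrite("pics/c1.png",cv2.resize(a,None,fx=3,fy=3,interpolation=cv2.INTER_CUBIC)); cv2.imwrite("pics/c2.png",cv2.resize(b,None,fx=3.2,fy=3.2,interpolation=cv2.INTER_CUBIC))
E
```

```text
(no output)
```

View pics/c1.png

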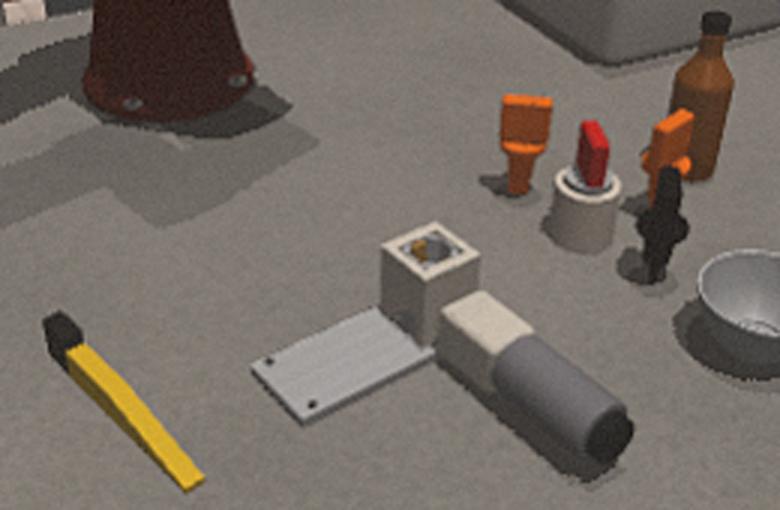

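View pics/c2.png

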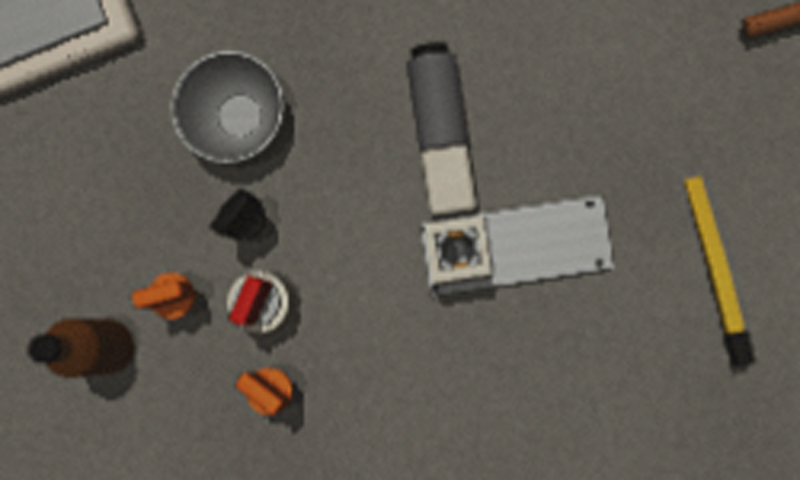

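The crops confirm it: red blade, white round rest, at crop-2 (250,300) = top (238,224). The wedge nose is at top (379,186) and its black grip at (391,239). The drive socket is at top (303,208), with the track towards -y. Next I'll measure them.

```bash
cat > meas.py <<'E'
from h import *
import sys
tag=sys.argv[1]
def rect(P):
    r=cv2.minAreaRect(P[:,:2].astype(np.float32)); b=cv2.boxPoints(r); e=[b[1]-b[0],b[2]-b[1]]; l=[np.hypot(*x) for x in e]
    m=e[int(np.argmax(l))]; return "ctr",np.round(r[0],1),"sides",np.round(sorted(l),1),"ang",round(float(np.degrees(np.arctan2(m[1],m[0])))%180,1)
for n in("top","scene"):
    d=np.load(f"pics/{tag}_{n}.npz");im=d["im"];dp=d["dp"];C=cloud(n,dp)
    hsv=cv2.cvtColor(im,cv2.COLOR_RGB2HSV);H,S,V=[hsv[...,i].astype(int) for i in range(3)]
    ok=dp>0
    red=((H<5)|(H>174))&(S>170)&(V>70)&ok&(C[...,2]>50)&(C[...,0]>250)
    yel=(H>20)&(H<30)&(S>150)&(V>80)&ok&(C[...,2]<60)
    print(n,red.sum(),yel.sum())
    if red.sum()>5:
        P=C[red]; zt=np.percentile(P[:,2],95); T=P[P[:,2]>zt-6]; print(" red ztop",round(zt,1),len(T),*rect(T), T.mean(0).round(1), "all mean",P.mean(0).round(1))
    if yel.sum()>5:
        P=C[yel]; print(" yel",*rect(P),"z",np.percentile(P[:,2],[2,50,98]).round(1))
E
python3 meas.py a; python3 - <<'E'
from h import *
# corners by hand in top view
d=np.load("pics/a_top.npz");C=cloud("top",d["dp"]);im=d["im"]
# housing top: white, z 80-92
for n in("top","scene"):
    d=np.load(f"pics/a_{n}.npz");C=cloud(n,d["dp"]);im=d["im"].astype(int)
    lo,hi=((270,170),(340,240)) if n=="top" else ((320,185),(365,245))
    m=np.zeros((400,640),bool);m[lo[1]:hi[1],lo[0]:hi[0]]=1
    hz=C[...,2]
    t=m&(hz>80)&(hz<95)
    P=C[t];print(n,"top",t.sum(),np.round(P.mean(0),1))
    r=cv2.minAreaRect(P[:,:2].astype(np.float32));print(r)
    bl=np.zeros((400,640),bool)
    if n=="top":
        bl[225:250,380:402]=1
    else: bl[220:242,208:232]=1
    g=bl&(C[...,2]>30)&(im.sum(-1)<150); P=C[g]
    print(" grip",g.sum(),P.mean(0).round(1) if g.sum() else None,cv2.minAreaRect(P[:,:2].astype(np.float32)),np.percentile(P[:,2],[5,50,95]).round(1))
for n,pts in(("top",[(297.9,214.6),(312,198),(347.8,192),(350.9,213),(314.5,219)]),):
    for u,v in pts: print(u,v,on_z(n,u,v,12).round(1),on_z(n,u,v,86).round(1))
E
```

```text
top 105 277
 red ztop 594.5 14 ctr [ 257.9 -503.6] sides [ 6.2 40.9] ang 104.6 [ 258.9 -505.5  593.3] all mean [418.9   9.3 264. ]
 yel ctr [ 550.8 -218. ] sides [ 18.5 171.7] ang 15.1 z [ 4.2 22.  31.7]
scene 78 536
 red ztop 122.1 50 ctr [496.8 257.2] sides [15.4 40.2] ang 158.4 [498.9 255.6 119.9] all mean [504.6 254.6 110.1]
 yel ctr [184.9  89.4] sides [ 149.2 1069.3] ang 140.0 z [ 5.5 21.7 31.5]
top top 237 [546.5  53.1  85.2]
((546.6348266601562, 52.81833267211914), (60.32427215576172, 59.643836975097656), 9.497901916503906)
 grip 61 [ 449.9 -243.1   40.6] ((449.86773681640625, -244.1007080078125), (34.00300598144531, 18.250553131103516), 13.521866798400879) [36.2 40.5 45.3]
scene top 363 [551.7  52.9  86.5]
((549.5142822265625, 54.65394973754883), (63.44028091430664, 62.50187301635742), 8.293450355529785)
 grip 88 [ 475.7 -247.9   54.6] ((823.123291015625, -287.171630859375), (25.912490844726562, 770.3666381835938), 83.47596740722656) [33.  42.9 45.6]
297.9 214.6 [527.4  73.3  12. ] [523.8  68.2  86. ]
312 198 [585.5  25.7  12. ] [578.4  23.5  86. ]
347.8 192 [608.2 -97.7  12. ] [599.8 -92.6  86. ]
350.9 213 [ 535.6 -109.    12. ] [ 531.6 -103.3   86. ]
314.5 219 [513.1  15.9  12. ] [510.3  14.2  86. ]
```

```bash
python3 - <<'E'
from h import *
def rect(P):
    r=cv2.minAreaRect(P[:,:2].astype(np.float32)); b=cv2.boxPoints(r); e=[b[1]-b[0],b[2]-b[1]]; l=[np.hypot(*x) for x in e]
    m=e[int(np.argmax(l))]; return np.round(r[0],1),np.round(sorted(l),1),round(float(np.degrees(np.arctan2(m[1],m[0])))%180,1)
for n in("top","scene"):
    d=np.load(f"pics/a_{n}.npz");dp=d["dp"];im=d["im"];C=cloud(n,dp);X,Y,Z=C[...,0],C[...,1],C[...,2]
    hsv=cv2.cvtColor(im,cv2.COLOR_RGB2HSV);H,S,V=[hsv[...,i].astype(int) for i in range(3)]
    red=((H<6)|(H>172))&(S>150)&(V>60)&(Z>50)&(abs(X-480)<90)&(abs(Y-240)<70)
    v,u=np.nonzero(red&(Z>112)); P=np.array([on_z(n,a,b,118) for a,b in zip(u,v)])
    print(n,"blade top",len(P),P.mean(0).round(1),rect(P))
    v,u=np.nonzero((Z>79)&(Z<95)&(abs(X-548)<60)&(abs(Y-53)<60)); P=np.array([on_z(n,a,b,86) for a,b in zip(u,v)])
    print(" housing",len(P),rect(P))
    # white ring of rest z 62
    w=(S<60)&(V>110)&(Z>55)&(Z<70)&(abs(X-490)<60)&(abs(Y-240)<50)
    v,u=np.nonzero(w);P=np.array([on_z(n,a,b,62) for a,b in zip(u,v)])
    if len(P)>5: c,r=cv2.minEnclosingCircle(P[:,:2].astype(np.float32)); print(" rest",len(P),np.round(c,1),round(r,1))
    yel=(H>18)&(H<32)&(S>140)&(V>70)&(abs(X-550)<120)&(abs(Y+225)<60)
    v,u=np.nonzero(yel);P=C[yel];print(" yel",len(P),rect(P),P[:,0].max().round(1))
    dk=(V<60)&(Z>30)&(Z<50)&(abs(X-450)<40)&(abs(Y+245)<40)
    v,u=np.nonzero(dk);P=np.array([on_z(n,a,b,42) for a,b in zip(u,v)]);print(" grip",len(P),rect(P),P.mean(0).round(1))
    # track edge plate
    w=(Z>6)&(Z<18)&(S<50)&(V>95)&(abs(X-560)<70)&(abs(Y+40)<90)
    v,u=np.nonzero(w);P=np.array([on_z(n,a,b,12) for a,b in zip(u,v)]);print(" plate",len(P),rect(P))
E
```

```text
top blade top 77 [490.5 260.  118. ] (array([490.4, 259.9]), array([15.7, 47.8], dtype=float32), 154.9)
 housing 242 (array([546.5,  52.8]), array([59.6, 60.2], dtype=float32), 9.3)
 rest 99 [490.5 260.3] 30.9
 yel 292 (array([ 551.2, -218. ]), array([ 19.4, 172.3], dtype=float32), 14.4) 636.0
 grip 63 (array([ 449.5, -243.4]), array([19.4, 35.6], dtype=float32), 16.2) [ 449.6 -243.1   42. ]
 plate 839 (array([564.4, -31.8]), array([102.7, 158.7], dtype=float32), 86.2)
scene blade top 60 [496.2 257.7 118. ] (array([495.6, 258.1]), array([17. , 55.1], dtype=float32), 158.7)
 housing 380 (array([551.2,  53. ]), array([68.4, 70. ], dtype=float32), 9.4)
 rest 94 [494.9 256.9] 35.7
 yel 599 (array([ 552.6, -217.9]), array([ 18.6, 174.4], dtype=float32), 14.8) 636.5
 grip 96 (array([ 458.5, -245.8]), array([21.1, 44.4], dtype=float32), 14.8) [ 459.5 -245.7   42. ]Traceback (most recent call last):
  File "<stdin>", line 23, in <module>
  File "h.py", line 12, in on_z
    o,d=ray(name,u,v); return o+d*(z-o[2])/d[2]
        ~~~^^^^^^^^^^
  File "h.py", line 6, in ray
    p=camera_params(name);K=np.array(p["mtx"]);k=p["k1"]
ValueError: time passes only in moves, steps and waits
```

```bash
cat > go.py <<'E'
# usage: go.py x y z yawdeg : remaining motion in tool axes
from h import *
import sys
def st(): 
    s=observe(); Rm=rotm(s["tcp_rot"]); return s,Rm
s,Rm=st(); p=s["tool_pos"]
print("t",round(s["clock"],2),"tcp",p.round(1),"rpy",np.degrees(s["tcp_rot"]).round(1),"F",s["force"].round(1),"M",s["ft_torque"].round(2),"gap",round(s["finger_gap"],1),"j6",round(s["joint_positions"][5],2))
if len(sys.argv)>4:
    t=np.array(list(map(float,sys.argv[1:4])));yaw=float(sys.argv[4])
    Rt=R.from_euler('xyz',[np.pi,0,np.radians(yaw)])
    rv=np.degrees((R.from_matrix(Rm).inv()*Rt).as_rotvec())
    print("turn",rv.round(2),"shift now",(Rm.T@(t-p)).round(1),"shift after turn",(Rt.as_matrix().T@(t-p)).round(1))
E
python3 go.py 490.5 260 200 156
python3 - <<'E'
from h import *
n="top";d=np.load(f"pics/a_{n}.npz");dp=d["dp"];im=d["im"];C=cloud(n,dp);X,Y,Z=C[...,0],C[...,1],C[...,2]
hsv=cv2.cvtColor(im,cv2.COLOR_RGB2HSV);H,S,V=[hsv[...,i].astype(int) for i in range(3)]
red=((H<6)|(H>172))&(S>150)&(V>60)&(Z>108)&(abs(X-480)<90)&(abs(Y-240)<70)
P=C[red]; q=P[:,:2]-P[:,:2].mean(0); w,v=np.linalg.eigh(q.T@q); print(np.degrees(np.arctan2(v[1,1],v[0,1]))%180,P.mean(0),len(P))
E
```

```text
t 0.1 tcp [ 226.3 -581.8  238.1] rpy [-179.9   -0.    21.2] F [-0.4 -0.4 -0. ] M [-0.04 -0.02  0.04] gap 85.6 j6 -0.11
turn [-4.0000e-02 -1.6000e-01 -1.3476e+02] shift now [ 551.3 -688.8   39.7] shift after turn [101.  876.5  38.1]
156.22106985127309 [490.54003732 260.19547574 117.08952553] 77
```

```bash
python3 -m jog '[[0,0,-7,0,0,0,1],[0,0,-7,0,0,0,1],[0,0,-7,0,0,0,1],[0,0,-7,0,0,0,1],[0,0,-7,0,0,0,1]]' && python3 go.py 490.5 260 200 156
```

```text
clock: 0.52
tool_pos: [226.4, -582.0, 238.5]
tcp_rot: [-3.14, -0.001, 0.988]
force: [-0.1, 0.2, 0.4]
finger_gap: 85.3
t 0.52 tcp [ 226.4 -582.   238.5] rpy [-1.799e+02 -1.000e-01  5.660e+01] F [-0.1  0.2  0.4] M [0.02 0.02 0.01] gap 85.3 j6 -0.73
turn [  0.    -0.1  -99.41] shift now [ 848.3 -243.1   39.6] shift after turn [101.2 876.7  38.5]
```

```bash
python3 -m jog '[[0,0,-7.1,0,0,0,0.3],[0,0,-7.1,0,0,0,0.3],[0,0,-7.1,0,0,0,0.3],[0,0,-7.1,0,0,0,0.3],[0,0,-7.1,0,0,0,0.3]]' >/dev/null; python3 -m jog '[[0,0,-7.1,0,0,0,0.3],[0,0,-7.1,0,0,0,0.3],[0,0,-7.1,0,0,0,0.3],[0,0,-7.1,0,0,0,0.3],[0,0,-7.1,0,0,0,0.3]]'>/dev/null;python3 -m jog '[[0,0,-7.1,0,0,0,0.3],[0,0,-7.1,0,0,0,0.3],[0,0,-7.1,0,0,0,0.3],[0,0,-7.1,0,0,0,0.3]]' >/dev/null; python3 go.py 490.5 260 200 156
```

```text
t 1.68 tcp [ 226.4 -582.   238.5] rpy [ 1.799e+02 -1.000e-01  1.560e+02] F [-0.   1.1 -0.1] M [ 0.02  0.02 -0.04] gap 55.5 j6 -2.46
turn [ 0.07 -0.05 -0.  ] shift now [101.2 876.6  39.6] shift after turn [101.2 876.7  38.5]
```

```bash
for i in 1 2 3 4; do python3 -m jog '[[0,0,0,4.6,39.8,0,0.2],[0,0,0,4.6,39.8,0,0.2],[0,0,0,4.6,39.8,0,0.2],[0,0,0,4.6,39.8,0,0.2],[0,0,0,4.6,39.8,0,0.2]]' | tail -4 | head -1; done; python3 go.py 490.5 260 200 156
```

```text
tool_pos: [287.6, -389.6, 238.5]
tool_pos: [348.5, -198.9, 238.9]
tool_pos: [409.6, -8.2, 239.1]
tool_pos: [470.7, 182.7, 238.8]
t 3.35 tcp [470.7 182.7 238.8] rpy [-180.    -0.   155.7] F [-0.3  0.3  0.4] M [-0.04  0.   -0.02] gap 51.3 j6 -0.91
turn [-0.03 -0.02 -0.32] shift now [13.8 78.6 38.8] shift after turn [13.3 78.7 38.8]
```

```bash
python3 -m jog '[[0,0,0,7,39,0,0.2],[0,0,0,6,39,0,0.2],[0,0,0,0,0,30,0.2],[0,0,0,0,0,0,0.2]]' >/dev/null; python3 go.py 490.5 260 86 156
python3 -c "
from h import *
take('b')"
```

```text
t 3.68 tcp [488.3 258.  204.2] rpy [-179.6   -0.4  155.9] F [-1.5 -0.4 -2.1] M [-0.09  0.03 -0.03] gap 51.1 j6 -0.79
turn [-0.35 -0.35 -0.15] shift now [ -1.9   3.5 118.2] shift after turn [ -1.2   2.7 118.2]
```

View pics/b_scene.png

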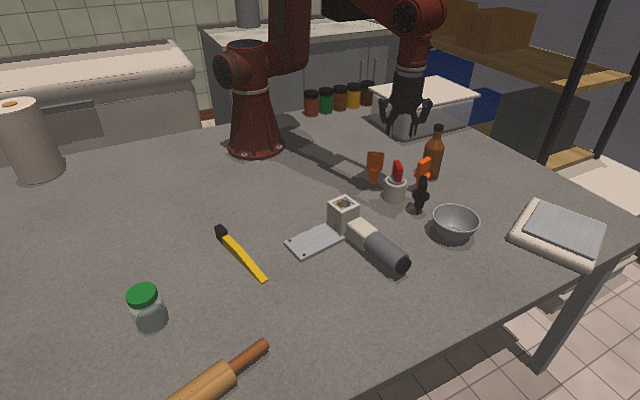

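The gripper at scene (405,105) hangs above the red paddle at (397,178), clear of its neighbours. I'm descending.

```bash
python3 -m jog '[[0,0,0,-1,1,30,0.2],[0,0,0,0,0,30,0.2],[0,0,0,0,0,20,0.2],[0,0,0,0,0,0,0.2]]' >/dev/null; python3 go.py 490.5 260 86 156;python3 -m jog '[[0,0,0,0,0,20,0.2],[0,0,0,0,0,15,0.2],[0,0,0,0,0,0,0.2],[0,0,0,0,0,0,0.2]]' >/dev/null; python3 go.py 490.5 260 86 156
python3 -c "
from h import *
take('b2')
for n,(x,y) in (('scene',(330,110)),('top',(190,170))):
    a=cv2.imread('pics/b2_%s.png'%n)[y:y+120,x:x+130]; cv2.imwrite('pics/b2c_%s.png'%n,cv2.resize(a,None,fx=4,fy=4,interpolation=cv2.INTER_CUBIC))"
```

```text
t 4.12 tcp [489.2 255.  125.4] rpy [-179.6   -0.4  155.5] F [-0.7 -0.6  0.2] M [-0.01  0.07  0.01] gap 51.5 j6 -0.79
turn [-0.36 -0.36 -0.46] shift now [ 0.7  5.3 39.3] shift after turn [ 0.9  5.1 39.4]
t 4.45 tcp [493.1 257.   95.6] rpy [180.    0.  155.6] F [-0.6  0.2  1.9] M [ 0.02  0.01 -0.05] gap 51.4 j6 -0.79
turn [ 0.02  0.02 -0.42] shift now [3.6 1.7 9.6] shift after turn [3.6 1.7 9.6]
```

View pics/b2c_scene.png

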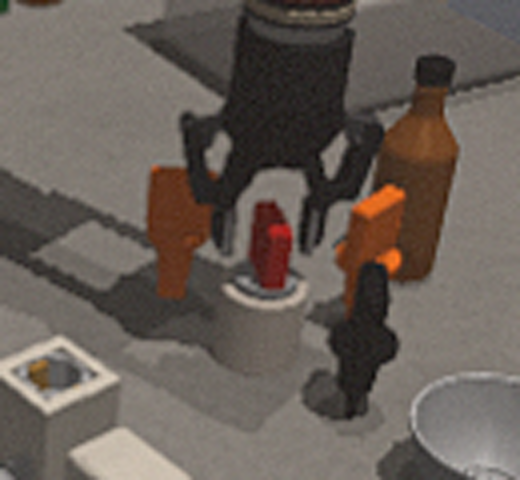

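View pics/b2c_top.png

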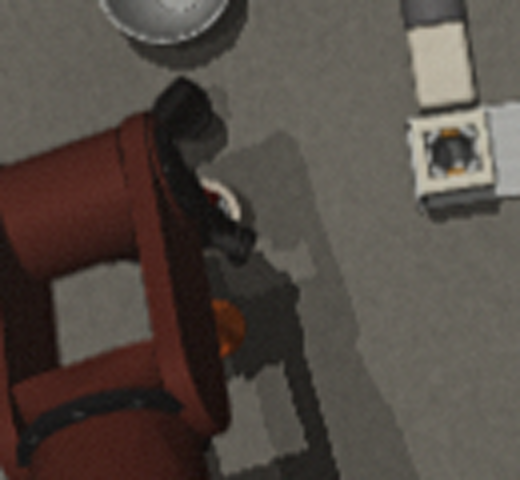

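The fingers straddle the red blade (crop ~(270,240)). A small correction, then I close lightly.

```bash
python3 -m jog '[[0,0,-0.4,3,1.5,7,0.2],[0,0,0,0,0,0,0.2],[0,0,0,0,0,0,0.2]]' >/dev/null; python3 go.py 490.5 260 86 156;python3 -m jog '[[0,0,0,0,0,0,-1],[0,0,0,0,0,0,-1],[0,0,0,0,0,0,-1],[0,0,0,0,0,0,-1],[0,0,0,0,0,0,-1]]' 45 >/dev/null; python3 go.py 490.5 260 86 156;python3 -m jog '[[0,0,0,0,0,0,-1],[0,0,0,0,0,0,-1],[0,0,0,0,0,0,-1]]' >/dev/null; python3 go.py 490.5 260 86 156
```

```text
t 4.8 tcp [490.3 260.2  87.5] rpy [180.   -0.  156.1] F [-0.   0.5  0.6] M [-0.01  0.01 -0.02] gap 51.5 j6 -0.79
turn [ 0.   -0.    0.07] shift now [-0.3 -0.1  1.5] shift after turn [-0.3 -0.1  1.5]
t 5.22 tcp [490.9 260.4  87.7] rpy [179.9   0.  156. ] F [-0.   0.   1.4] M [ 0.14 -0.03  0.02] gap 17.4 j6 -0.79
turn [0.06 0.03 0.04] shift now [ 0.2 -0.6  1.7] shift after turn [ 0.2 -0.6  1.7]
t 5.47 tcp [490.9 260.4  87.7] rpy [179.9   0.  156. ] F [0.7 1.7 2.3] M [ 0.26 -0.1   0.03] gap 17.2 j6 -0.79
turn [0.06 0.04 0.04] shift now [ 0.2 -0.6  1.7] shift after turn [ 0.2 -0.6  1.7]
```

```bash
python3 -m jog '[[0,0,0,0,0,-10,-1],[0,0,0,0,0,-20,-1],[0,0,0,0,0,-30,-1],[0,0,0,0,0,-30,-1],[0,0,0,0,0,-23,-1]]' >/dev/null; python3 -m jog '[[0,0,0,0,0,0,-1],[0,0,0,0,0,0,-1]]' >/dev/null; python3 go.py 546.5 52.8 200 156
python3 -c "
from h import *
take('c')
for n,(x,y) in (('scene',(330,80)),('top',(190,170))):
    a=cv2.imread('pics/c_%s.png'%n)[y:y+150,x:x+130]; cv2.imwrite('pics/cc_%s.png'%n,cv2.resize(a,None,fx=4,fy=4,interpolation=cv2.INTER_CUBIC))"
```

```text
t 6.05 tcp [490.9 260.1 201.6] rpy [1.799e+02 1.000e-01 1.560e+02] F [-0.4 -0.6 -3.9] M [-0.02  0.04 -0.02] gap 17.7 j6 -0.79
turn [0.07 0.1  0.05] shift now [-134.9 -166.9    1.6] shift after turn [-135.1 -166.7    1.6]
```

View pics/cc_scene.png

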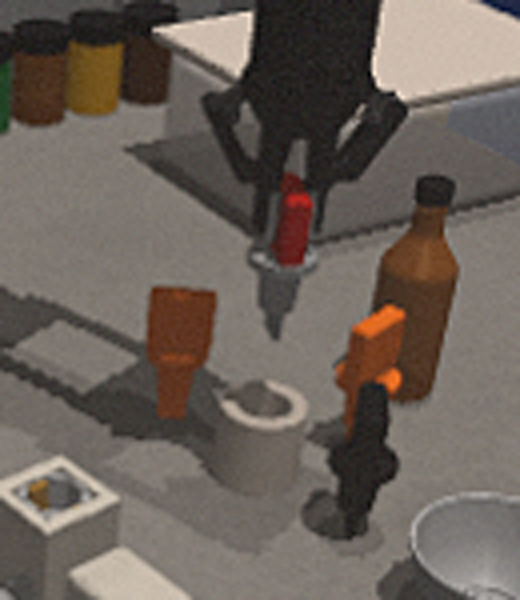

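The paddle hangs upright in the gripper at crop (290,250). Carrying it over the drive.

```bash
python3 -m jog '[[0,0,0,-20,-25,0,-1],[0,0,0,-30,-38,0,-1],[0,0,0,-30,-38,0,-1],[0,0,0,-30,-38,0,-1],[0,0,0,-24.9,-27.9,0,-1]]' >/dev/null; python3 -m jog '[[0,0,0,0,0,0,-1],[0,0,0,0,0,0,-1],[0,0,0,0,0,0,-1]]' >/dev/null; python3 go.py 546.5 52.8 200 156
python3 -c "
from h import *
take('d')
for n,(x,y) in (('scene',(290,120)),('top',(250,150))):
    a=cv2.imread('pics/d_%s.png'%n)[y:y+130,x:x+130]; cv2.imwrite('pics/dc_%s.png'%n,cv2.resize(a,None,fx=4.5,fy=4.5,interpolation=cv2.INTER_CUBIC))"
```

```text
t 6.82 tcp [539.3  72.4 197.9] rpy [-179.9   -0.3  156. ] F [-0.1  0.  -2.9] M [-0.01 -0.03  0.04] gap 17.4 j6 -1.15
turn [-0.09 -0.28 -0.02] shift now [-14.5 -14.9  -2.2] shift after turn [-14.6 -14.9  -2.1]
```

View pics/dc_scene.png

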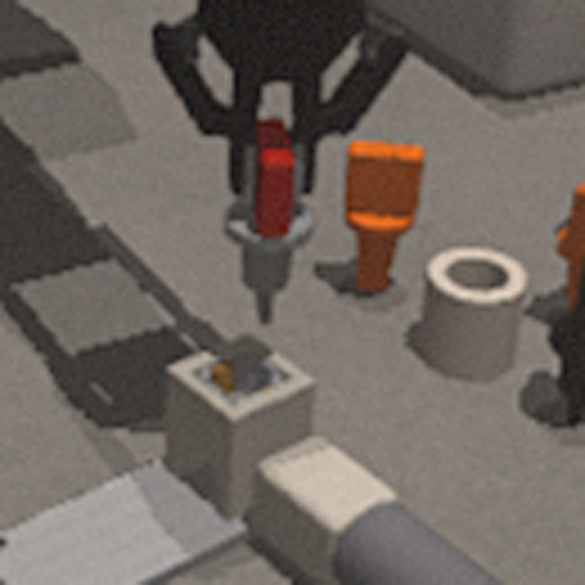

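View pics/dc_top.png

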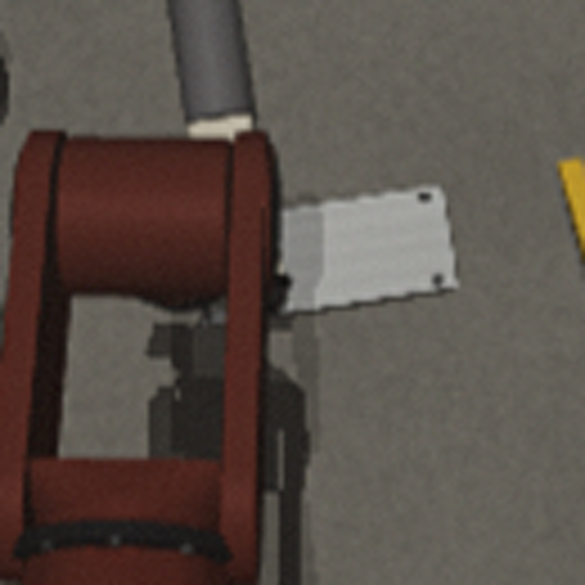

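```bash
python3 -m jog '[[0,0,0,-14,-15,0,-1],[0,0,0,0,0,0,-1],[0,0,0,0,0,0,-1]]' >/dev/null; python3 go.py 546.5 52.8 200 156
python3 -m jog '[[0,0,0,0,0,0,-1]]' >/dev/null; python3 go.py 546.5 52.8 200 156
python3 -c "
from h import *
take('e')
for n,(x,y) in (('scene',(290,130)),):
    a=cv2.imread('pics/e_%s.png'%n)[y:y+110,x:x+110]; cv2.imwrite('pics/ec_%s.png'%n,cv2.resize(a,None,fx=6,fy=5.4,interpolation=cv2.INTER_CUBIC))"
```

```text
t 7.17 tcp [547.3  54.  199.9] rpy [ 1.800e+02 -1.000e-01  1.561e+02] F [-1.  -0.1 -2.9] M [ 0.03 -0.01  0.03] gap 17.3 j6 -1.18
turn [ 0.   -0.05  0.09] shift now [ 0.3 -1.4 -0.1] shift after turn [ 0.3 -1.4 -0.1]
t 7.25 tcp [547.1  54.3 200. ] rpy [ 1.800e+02 -1.000e-01  1.561e+02] F [-0.4 -0.4 -2.7] M [-0.02  0.   -0.02] gap 17.5 j6 -1.18
turn [ 0.01 -0.07  0.12] shift now [-0.  -1.6 -0. ] shift after turn [-0.  -1.6 -0. ]
```

View pics/ec_scene.png

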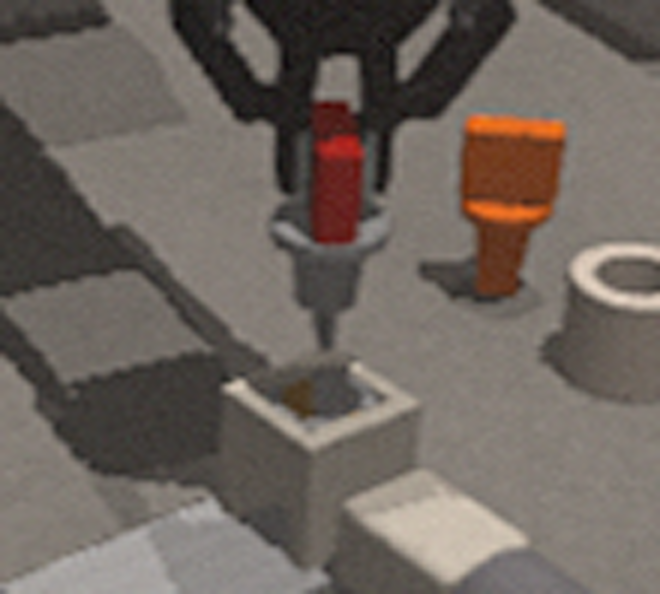

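```bash
python3 -c "
from h import *
print('tang',on_z('scene',344.7,194.4,118.3),'collar',on_z('scene',345.2,171.7,176),'sock',on_z('scene',343.7,203.1,86))
for u,v in ((225,387),(315,443),(420,402)): print(on_z('scene',290+u/6,130+v/5.4,86))
for u,v in ((280,230),(388,230)): print(on_z('scene',290+u/6,130+v/5.4,176))
"
```

```text
tang [555.44002991  52.44788472 118.3       ] collar [543.40469333  57.80683755 176.        ] sock [548.38070431  55.16427153  86.        ]
[524.64853793  21.03794218  86.        ]
[579.46752228  34.15043816  86.        ]
[571.68881687  89.41305194  86.        ]
[537.91759281  37.3222395  176.        ]
[557.01163237  76.26074404 176.        ]
```

Paddle and socket axes agree within about 2 mm. Lowering.

```bash
python3 -m jog '[[0,0,0,0,-0.5,20,-1],[0,0,0,0,0,20,-1],[0,0,0,0,0,12,-1],[0,0,0,0,0,0,-1],[0,0,0,0,0,0,-1]]' >/dev/null; python3 go.py 547 53.5 135 156; python3 -m jog '[[0,0,0,0,0,5,-1],[0,0,0,0,0,4,-1],[0,0,0,0,0,0,-1]]' >/dev/null; python3 go.py 547 53.5 133.7 156
```

```text
t 7.77 tcp [546.8  53.  147.7] rpy [-1.800e+02 -1.000e-01  1.561e+02] F [-0.6  0.3 -2.1] M [-0.03 -0.01 -0.01] gap 17.6 j6 -1.18
turn [-0.04 -0.11  0.08] shift now [ 0.   0.6 12.7] shift after turn [ 0.1  0.6 12.7]
t 8.02 tcp [547.2  52.6 139.1] rpy [-180.   -0.  156.] F [ 0.5 -0.3 -3.6] M [ 0.03  0.06 -0.  ] gap 17.5 j6 -1.18
turn [-0.02 -0.04  0.05] shift now [0.5 0.8 5.4] shift after turn [0.5 0.8 5.4]
```

```bash
python3 -m jog '[[0,0,0,0,0,2,-1],[0,0,0,0,0,2,-1],[0,0,0,0,0,0,-1]]' >/dev/null; python3 go.py 547 53.5 133.7 156;  python3 -m jog '[[0,0,0,0,0,2,-1],[0,0,0,0,0,0,-1]]' >/dev/null; python3 go.py 547 53.5 133.7 156
```

```text
t 8.27 tcp [547.3  52.5 135. ] rpy [-180.   -0.  156.] F [ 0.2  0.4 -2.2] M [-0.03  0.03 -0.06] gap 17.6 j6 -1.18
turn [-0.01 -0.03  0.04] shift now [0.6 0.8 1.3] shift after turn [0.6 0.8 1.3]
t 8.43 tcp [547.8  52.5 133.7] rpy [180.   0. 156.] F [ 0.1 -0.8 -1.6] M [ 0.01  0.02 -0.01] gap 17.7 j6 -1.18
turn [0.02 0.03 0.04] shift now [ 1.1  0.5 -0. ] shift after turn [ 1.1  0.5 -0. ]
```

Contact is beginning. Press a little more until I read 8–12 N.

```bash
python3 -m jog '[[0,0,0,0,0,1.5,-1],[0,0,0,0,0,0,-1]]' >/dev/null; python3 go.py 547 53.5 133.7 156;  python3 -m jog '[[0,0,0,0,0,1.5,-1],[0,0,0,0,0,0,-1]]' >/dev/null; python3 go.py 547 53.5 133.7 156
```

```text
t 8.6 tcp [548.1  52.5 133.5] rpy [180.   0. 156.] F [-2.6  0.   5.2] M [-0.01  0.5   0.01] gap 17.6 j6 -1.18
turn [0.01 0.04 0.05] shift now [ 1.4  0.4 -0.2] shift after turn [ 1.4  0.4 -0.2]
t 8.77 tcp [548.3  52.5 133.3] rpy [180.    0.  156.1] F [-4.3  0.  10.8] M [-0.08  1.02 -0.01] gap 17.6 j6 -1.18
turn [0.01 0.04 0.05] shift now [ 1.6  0.4 -0.4] shift after turn [ 1.6  0.4 -0.4]
```

```bash
python3 -m jog '[[0,0,-3,1,0,0,-1],[0,0,-3,0,0,0,-1],[0,0,0,0,0,0,-1]]' >/dev/null; python3 go.py 547 53.5 133.7 156;  python3 -m jog '[[0,0,-3,0,0,0,-1],[0,0,-3,0,0,0,-1],[0,0,0,0,0,0,-1]]' >/dev/null; python3 go.py 547 53.5 133.7 156
```

```text
t 9.02 tcp [548.1  52.3 133.3] rpy [-180.     0.2  162.2] F [-4.  -1.9  8.4] M [-0.34  0.58 -0.04] gap 17.0 j6 -1.29
turn [-0.02  0.19  6.17] shift now [ 1.4  0.8 -0.4] shift after turn [ 1.5  0.6 -0.4]
t 9.27 tcp [548.2  52.  133.3] rpy [-179.9    0.2  168.2] F [-2.7 -1.6  8.3] M [-0.54  0.56 -0.03] gap 17.3 j6 -1.39
turn [-0.08  0.21 12.18] shift now [ 1.5  1.3 -0.4] shift after turn [ 1.7  0.9 -0.4]
```

```bash
for i in 1 2 3 4; do python3 -m jog '[[0,0,-2.5,0,0,0,-1],[0,0,-2.5,0,0,0,-1],[0,0,0,0,0,0,-1]]' >/dev/null; python3 go.py; done
```

```text
t 9.52 tcp [548.3  51.7 133.3] rpy [-179.9    0.2  173.2] F [-2.  -2.5  7.8] M [-0.7   0.52 -0.11] gap 17.4 j6 -1.48
t 9.77 tcp [548.4  51.5 133.2] rpy [-179.8    0.2  178.2] F [-2.4 -2.4  7.9] M [-0.81  0.45 -0.02] gap 17.6 j6 -1.57
t 10.02 tcp [548.6  51.4 133.2] rpy [-179.8    0.2 -176.8] F [-2.1 -2.9  6.8] M [-0.8   0.33 -0.07] gap 17.8 j6 -1.66
t 10.27 tcp [548.6  51.3 133.1] rpy [-179.8    0.2 -171.8] F [-1.3 -3.4  7.3] M [-0.78  0.26  0.  ] gap 17.6 j6 -1.74
```

```bash
for i in 1 2 3 4; do python3 -m jog '[[0,0,-2.5,0,0,0.2,-1],[0,0,-2.5,0,0,0,-1],[0,0,0,0,0,0,-1]]' >/dev/null; python3 go.py; done
```

```text
t 10.52 tcp [548.7  51.3 132.9] rpy [-179.7    0.2 -166.8] F [-0.6 -3.1  6.1] M [-0.91  0.19 -0.02] gap 17.7 j6 -1.83
t 10.77 tcp [547.1  52.8 130.5] rpy [-1.800e+02  1.000e-01 -1.619e+02] F [ 0.9  0.1 -2.4] M [0.05 0.02 0.04] gap 17.4 j6 -1.92
t 11.02 tcp [546.8  53.3 129.6] rpy [ 1.80e+02  1.00e-01 -1.57e+02] F [ 1.6  1.  -2.2] M [ 0.17 -0.18 -0.01] gap 17.4 j6 -2.0
t 11.27 tcp [547.   52.9 129.4] rpy [-1.799e+02  1.000e-01 -1.520e+02] F [ 1.6 -1.  -2.8] M [-0.15 -0.35 -0.  ] gap 17.6 j6 -2.09
```

The tang dropped in at a tool yaw of about -162°. I'll turn back a little and lower.

```bash
python3 -m jog '[[0,0,3,0,0,0,-1],[0,0,1,0,0,2,-1],[0,0,0,0,0,0,-1]]' >/dev/null; python3 go.py 547 53.5 111.7 -156; for i in 1 2; do python3 -m jog '[[0,0,0,0,0,2,-1],[0,0,0,0,0,1,-1],[0,0,0,0,0,0,-1]]' >/dev/null; python3 go.py; done
```

```text
t 11.52 tcp [547.   53.1 127.4] rpy [-1.80e+02  1.00e-01 -1.56e+02] F [ 1.9 -0.2 -2.5] M [-0.01 -0.45  0.01] gap 17.6 j6 -2.02
turn [-0.01  0.07 -0.04] shift now [-0.1  0.4 15.7] shift after turn [-0.2  0.4 15.7]
t 11.77 tcp [547.2  53.1 124.6] rpy [-1.80e+02  1.00e-01 -1.56e+02] F [ 2.7  0.6 -2.8] M [ 0.13 -0.6   0.02] gap 17.6 j6 -2.02
t 12.02 tcp [547.3  53.  121.7] rpy [-1.80e+02  1.00e-01 -1.56e+02] F [ 4.3  0.1 -1.9] M [ 0.12 -0.81  0.05] gap 17.5 j6 -2.02
```

```bash
python3 -m jog '[[0,0,0,-1.2,0.5,0,-1],[0,0,0,0,0,2,-1],[0,0,0,0,0,0,-1]]' >/dev/null; python3 go.py 547 53.5 111.7 -156; for i in 1 2 ; do python3 -m jog '[[0,0,0,0,0,2,-1],[0,0,0,0,0,0,-1]]' >/dev/null; python3 go.py; done
```

```text
t 12.27 tcp [547.6  53.7 119.3] rpy [-180.     0.  -155.9] F [ 2.5 -0.  -1.5] M [-0.14 -0.64 -0.02] gap 17.7 j6 -2.02
turn [-0.03  0.01  0.05] shift now [0.7 0.  7.6] shift after turn [0.7 0.  7.6]
t 12.43 tcp [547.7  53.8 117.4] rpy [-180.    0. -156.] F [ 3.5 -0.4 -2.3] M [-0.16 -0.74 -0.08] gap 17.8 j6 -2.02
t 12.6 tcp [547.8  53.8 115.8] rpy [-180.    0. -156.] F [ 2.7 -0.5  0. ] M [-0.19 -0.61  0.02] gap 17.3 j6 -2.02
```

Now in the spring jaws. Keep pressing in small steps.

```bash
for i in 1 2 3; do python3 -m jog '[[0,0,0,0,0,1.5,-1],[0,0,0,0,0,0,-1]]' >/dev/null; python3 go.py; done
```

```text
t 12.77 tcp [547.9  53.8 115. ] rpy [-180.    0. -156.] F [ 1.8 -0.3  4.9] M [-0.19 -0.33 -0.01] gap 17.6 j6 -2.02
t 12.93 tcp [548.   53.8 113.9] rpy [-180.    0. -156.] F [ 0.1 -0.8  6.1] M [-0.15 -0.19 -0.04] gap 17.4 j6 -2.02
t 13.1 tcp [548.   53.8 112.6] rpy [-180.     0.  -155.9] F [ 0.3 -0.6  7.2] M [-0.12 -0.17 -0.04] gap 17.2 j6 -2.02
```

```bash
for i in 1 2; do python3 -m jog '[[0,0,0,0,0,1.2,-1],[0,0,0,0,0,0,-1]]' >/dev/null; python3 go.py; done
```

```text
t 13.27 tcp [548.2  53.8 111.7] rpy [-180.    0. -156.] F [ 0.1 -0.9  8.8] M [-0.12 -0.02 -0.04] gap 17.3 j6 -2.02
t 13.43 tcp [548.2  53.8 111.6] rpy [-180.     0.  -155.9] F [-2.9 -0.9 14.1] M [-0.08  0.48 -0.04] gap 17.5 j6 -2.02
```

```bash
python3 -m jog '[[0,0,0,0,0,1.2,-1],[0,0,0,0,0,0,-1]]' >/dev/null; python3 go.py; python3 -m jog '[[0,0,0,0,0,0.8,-1],[0,0,0,0,0,0,-1]]' >/dev/null; python3 go.py
```

```text
t 13.6 tcp [548.2  53.8 111.6] rpy [-180.    -0.  -155.9] F [-5.5 -1.2 20.7] M [-0.1   0.84 -0.02] gap 17.8 j6 -2.02
t 13.77 tcp [548.2  53.8 111.6] rpy [-180.    -0.  -155.9] F [-6.3 -1.  23.8] M [-0.12  1.2  -0.08] gap 17.9 j6 -2.02
```

It is seated hard at TCP z 111.6, against 111.7 predicted. I'll relieve the pressure, open, retreat upward and check.

```bash
python3 -m jog '[[0,0,0,0,0,-3.5,-1],[0,0,0,0,0,0,-1]]' >/dev/null; python3 go.py; python3 -m jog '[[0,0,0,0,0,0,0],[0,0,0,0,0,0,0.2],[0,0,0,0,0,0,0.2],[0,0,0,0,0,0,0.2],[0,0,0,0,0,0,0.2]]' >/dev/null; python3 go.py; python3 -m jog '[[0,0,0,0,0,-10,0.2],[0,0,0,0,0,-30,0.2],[0,0,0,0,0,-40,0.2],[0,0,0,0,0,-20,0.2],[0,0,0,0,0,0,0.2]]' >/dev/null; python3 go.py 440 -150 210 15
python3 -c "
from h import *
take('f')
for n,(x,y) in (('scene',(290,130)),):
    a=cv2.imread('pics/f_%s.png'%n)[y:y+110,x:x+110]; cv2.imwrite('pics/fc_%s.png'%n,cv2.resize(a,None,fx=6,fy=5.4,interpolation=cv2.INTER_CUBIC))"
```

```text
t 13.93 tcp [547.6  53.8 111.7] rpy [-180.     0.  -155.9] F [-1.4 -0.8  9.6] M [-0.19  0.11 -0.01] gap 17.3 j6 -2.02
t 14.35 tcp [546.5  54.  109.1] rpy [ 1.799e+02 -1.000e-01 -1.560e+02] F [-0.4  0.   0.3] M [-0.03  0.02  0.01] gap 51.0 j6 -2.02
t 14.77 tcp [551.8  53.9 217.7] rpy [-179.7    0.7 -155.9] F [1.3 0.3 0.5] M [ 0.02 -0.02  0.01] gap 51.6 j6 -2.02
turn [  -1.02   -0.39 -170.94] shift now [ 185.3 -140.6    6.4] shift after turn [-160.8  168.     7.7]
```

View pics/fc_scene.png

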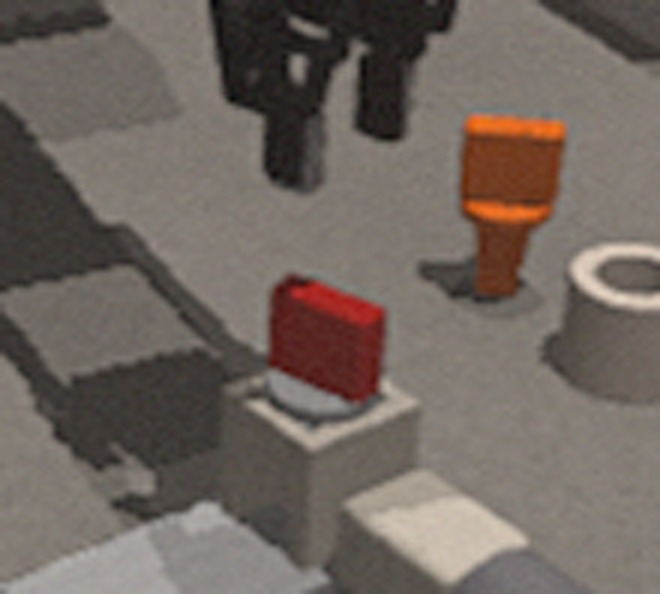

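The paddle is home: collar flat on the rim at crop (320,400), released, upright. Now the wedge: turn the tool the long way (joint 6 towards 0) and go over.

```bash
for i in 1 2 3 4 5; do python3 -m jog '[[0,0,7.1,0,0,0,0.2],[0,0,7.1,0,0,0,0.2],[0,0,7.1,0,0,0,0.2],[0,0,7.1,0,0,0,0.2],[0,0,7.1,0,0,0,0.2]]' >/dev/null; done;  python3 -m jog '[[0,0,6,0,0,0,0.2],[0,0,6,0,0,0,0.2]]' >/dev/null; python3 go.py 450.5 -244 120 14.7
```

```text
t 17.12 tcp [545.8  54.  207.7] rpy [-179.9    0.3   14.2] F [0.8 0.5 0.5] M [ 0.02  0.02 -0.02] gap 51.2 j6 1.29
turn [-0.08  0.26 -0.46] shift now [-165.3  265.5   88. ] shift after turn [-167.8  264.    87.7]
```

```bash
python3 -m jog '[[0,0,0,-24,37,0,0.2],[0,0,0,-24,38,0,0.2],[0,0,0,-24,38,0,0.2],[0,0,0,-24,38,0,0.2],[0,0,0,-24,38,0,0.2]]' >/dev/null;  python3 -m jog '[[0,0,0,-24,38,0,0.2],[0,0,0,-21,37,10,0.2],[0,0,0,0,0,30,0.2],[0,0,0,0,0,0,0.2],[0,0,0,0,0,0,0.2]]' >/dev/null; python3 go.py 450.5 -244 120 14.7
python3 -c "
from h import *
take('g')
for n,(x,y) in (('scene',(180,150)),('top',(320,150))):
    a=cv2.imread('pics/g_%s.png'%n)[y:y+130,x:x+130]; cv2.imwrite('pics/gc_%s.png'%n,cv2.resize(a,None,fx=4.5,fy=4.5,interpolation=cv2.INTER_CUBIC))"
```

```text
t 17.95 tcp [ 457.4 -221.8  167. ] rpy [-179.6    0.3   14.5] F [-0.6 -0.5 -0.5] M [ 0.02 -0.03 -0.03] gap 51.7 j6 0.73
turn [-0.39  0.32 -0.24] shift now [-11.9  20.1  46.9] shift after turn [-12.3  19.7  47. ]
```

View pics/gc_scene.png

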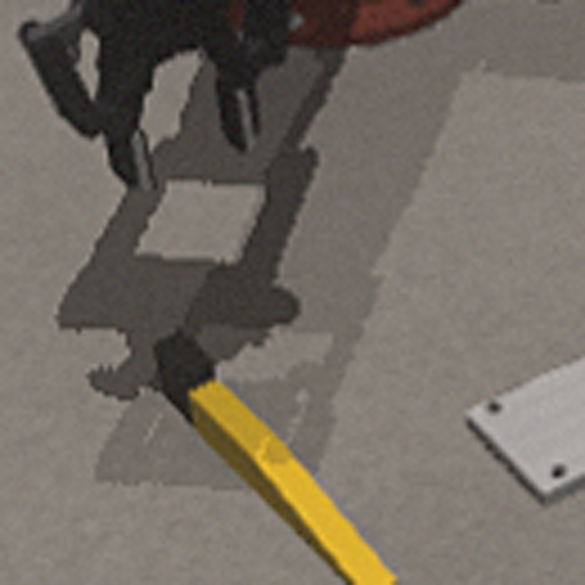

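```bash
python3 -m jog '[[0,0,-0.3,-12,20,0,0.2],[0,0,0,0,0,25,0.2],[0,0,0,0,0,30,0.2],[0,0,0,0,0,25,0.2],[0,0,0,0,0,15,0.2]]' >/dev/null;  python3 -m jog '[[0,0,0,0,0,0,0.2],[0,0,0,0,0,0,0.2],[0,0,0,0,0,0,0.2]]' >/dev/null; python3 go.py 450.5 -244 20 14.7
python3 -c "
from h import *
take('i')
for n,(x,y) in (('scene',(180,170)),('top',(330,180))):
    a=cv2.imread('pics/i_%s.png'%n)[y:y+100,x:x+100]; cv2.imwrite('pics/ic_%s.png'%n,cv2.resize(a,None,fx=5.5,fy=5.5,interpolation=cv2.INTER_CUBIC))"
```

```text
t 18.72 tcp [ 455.5 -245.9   77.5] rpy [ 1.798e+02 -1.000e-01  1.490e+01] F [1.3 0.1 1. ] M [-0.05 -0.04 -0.02] gap 51.4 j6 0.68
turn [ 0.15 -0.12  0.24] shift now [-4.5 -3.2 57.5] shift after turn [-4.4 -3.1 57.5]
```

View pics/ic_scene.png

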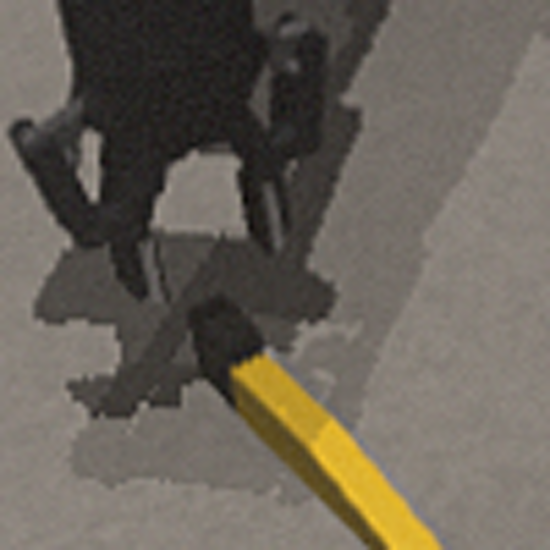

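View pics/ic_top.png

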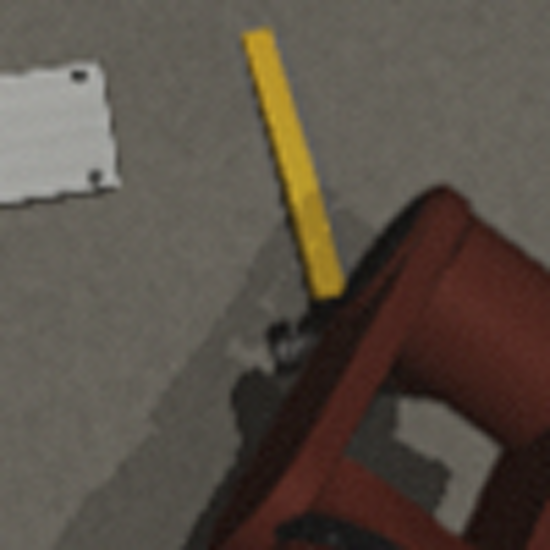

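```bash
python3 -m jog '[[0,0,0.2,-4,-3,0,0.2],[0,0,0,0,0,20,0.2],[0,0,0,0,0,16,0.2],[0,0,0,0,0,0,0.2],[0,0,0,0,0,0,0.2]]' >/dev/null; python3 go.py 450.5 -244 20 14.7;
```

```text
t 19.23 tcp [ 448.4 -243.3   39.5] rpy [-1.799e+02  1.000e-01  1.460e+01] F [-0.3  0.4  0.6] M [ 0.03 -0.04 -0.01] gap 51.6 j6 0.68
turn [-0.07  0.06 -0.06] shift now [ 1.9  1.2 19.5] shift after turn [ 1.8  1.2 19.5]
```

```bash
python3 -m jog '[[0,0,0,2,1,10,0.2],[0,0,0,0,0,9,0.2],[0,0,0,0,0,0,0.2],[0,0,0,0,0,0,0.2]]' >/dev/null; python3 go.py 450.5 -244 20 14.7;python3 -m jog '[[0,0,0,0,0,0,-1],[0,0,0,0,0,0,-1],[0,0,0,0,0,0,-1],[0,0,0,0,0,0,-1],[0,0,0,0,0,0,-1]]' 60 >/dev/null; python3 -m jog '[[0,0,0,0,0,0,-1],[0,0,0,0,0,0,-1],[0,0,0,0,0,0,-1]]' >/dev/null; python3 go.py 450.5 -244 20 14.7;
```

```text
t 19.57 tcp [ 450.9 -243.9   20. ] rpy [-1.799e+02  1.000e-01  1.460e+01] F [ 0.2  0.1 -1.1] M [-0.   -0.01  0.  ] gap 51.0 j6 0.68
turn [-0.06  0.05 -0.05] shift now [-0.4  0.   0. ] shift after turn [-0.4  0.   0. ]
t 20.23 tcp [ 451.7 -244.5   21.1] rpy [180.   -0.   14.6] F [0.5 0.6 4.3] M [-0.    0.02 -0.01] gap 19.0 j6 0.68
turn [ 0.05 -0.04 -0.06] shift now [-1.1 -0.8  1.1] shift after turn [-1.1 -0.8  1.1]
```

The wedge is gripped (gap 19). Lift, turn to a heading of 99.3°, and bring it in line with the track.

```bash
python3 -m jog '[[0,0,0,0,0,-15,-1],[0,0,0,0,0,-25,-1],[0,0,-7,0,0,0,-1],[0,0,-7,0,0,0,-1],[0,0,-7,0,0,0,-1]]' >/dev/null; python3 -m jog '[[0,0,-7,0,0,0,-1],[0,0,-7,0,0,0,-1],[0,0,-7,0,0,0,-1],[0,0,-7,0,0,0,-1],[0,0,-7,0,0,0,-1]]' >/dev/null; python3 -m jog '[[0,0,-7,0,0,0,-1],[0,0,-7,0,0,0,-1],[0,0,-7,0,0,0,-1],[0,0,-7,0,0,0,-1],[0,0,0,0,0,0,-1]]' >/dev/null;  python3 go.py 588 -193 60 99.3
```

```text
t 21.48 tcp [ 450.3 -243.5   59.5] rpy [-1.799e+02 -1.000e-01  9.880e+01] F [ 0.1 -0.7 -1.6] M [-0.08 -0.04  0.02] gap 19.2 j6 -0.79
turn [-0.1  -0.09 -0.53] shift now [ 28.9 143.8  -0.7] shift after turn [ 27.6 144.   -0.5]
```

```bash
python3 -m jog '[[0,0,-0.5,6,29,0,-1],[0,0,0,6,29,0,-1],[0,0,0,6,29,0,-1],[0,0,0,5,29,0,-1],[0,0,0,5,28,0,-1]]' >/dev/null; python3 -m jog '[[0,0,0,0,0,0,-1],[0,0,0,0,0,0,-1],[0,0,0,0,0,0,-1]]' >/dev/null;   python3 go.py 588 -193 60 99.3
python3 -c "
from h import *
take('k')
for n,(x,y) in (('scene',(190,150)),('top',(260,150))):
    a=cv2.imread('pics/k_%s.png'%n)[y:y+130,x:x+190]; cv2.imwrite('pics/kc_%s.png'%n,cv2.resize(a,None,fx=4.2,fy=4.2,interpolation=cv2.INTER_CUBIC))"
```

```text
t 22.15 tcp [ 587.8 -193.5   59.4] rpy [-1.798e+02 -1.000e-01  9.910e+01] F [-0.5  0.1 -1.5] M [-0.14  0.01  0.02] gap 19.2 j6 -0.59
turn [-0.15 -0.07 -0.22] shift now [ 0.4  0.3 -0.6] shift after turn [ 0.4  0.3 -0.6]
```

View pics/kc_scene.png

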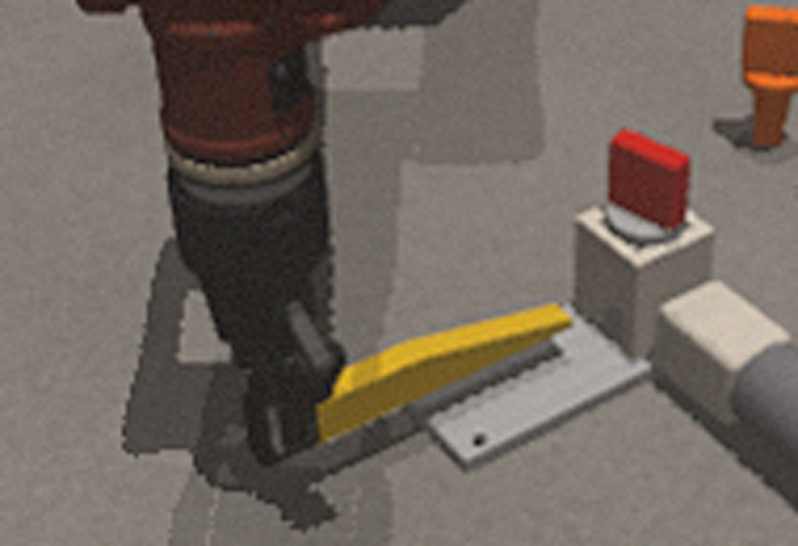

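View pics/kc_top.png

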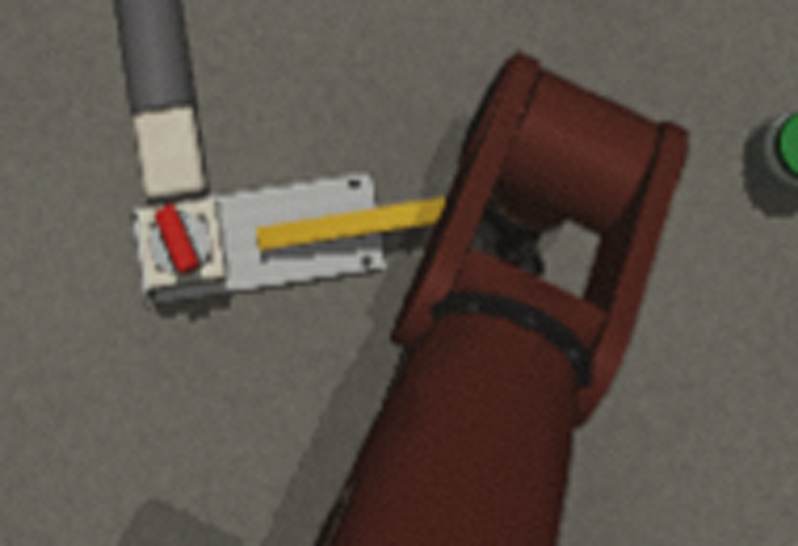

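The wedge lies in line over the track: nose at top-crop (262,240), paddle at (178,240). Lower to ~1.5 mm above the track and slide in.

```bash
python3 -m jog '[[0,0,-0.2,0,0,12,-1],[0,0,0,0,0,10,-1],[0,0,0,0,0,2,-1],[0,0,0,0,0,0,-1],[0,0,0,0,0,0,-1]]' >/dev/null; python3 go.py 588 -193 34.5 99.3; python3 -m jog '[[0,0,0,10,0,0,-1],[0,0,0,12,0,0,-1],[0,0,0,0,0,0,-1],[0,0,0,0,0,0,-1]]' >/dev/null;   python3 go.py 588 -193 34.5 99.3
python3 -c "
from h import *
take('l')
for n,(x,y) in (('scene',(190,150)),('top',(260,150))):
    a=cv2.imread('pics/l_%s.png'%n)[y:y+130,x:x+190]; cv2.imwrite('pics/lc_%s.png'%n,cv2.resize(a,None,fx=4.2,fy=4.2,interpolation=cv2.INTER_CUBIC))"
```

```text
t 22.67 tcp [ 588.3 -193.8   35.7] rpy [-1.799e+02 -1.000e-01  9.930e+01] F [ 0.5  0.2 -1.4] M [-0.05 -0.03 -0.02] gap 18.9 j6 -0.59
turn [-0.08 -0.05  0.02] shift now [ 0.8 -0.2  1.2] shift after turn [ 0.8 -0.2  1.2]
t 23.0 tcp [ 585.4 -170.9   36.8] rpy [-180.    -0.    99.4] F [-0.9 -0.8 -1.7] M [-0.06 -0.01  0.01] gap 19.3 j6 -0.56
turn [-0.01 -0.    0.15] shift now [-22.2  -1.    2.3] shift after turn [-22.2  -1.    2.3]
```

View pics/lc_scene.png

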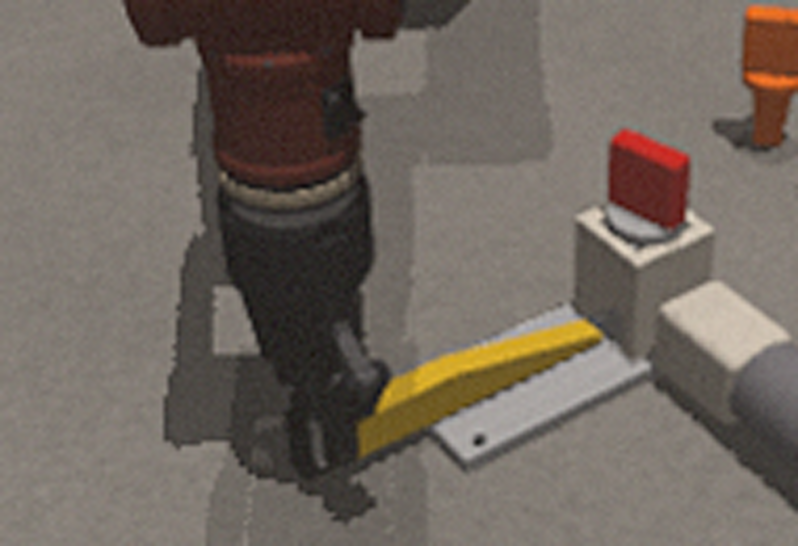

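View pics/lc_top.png

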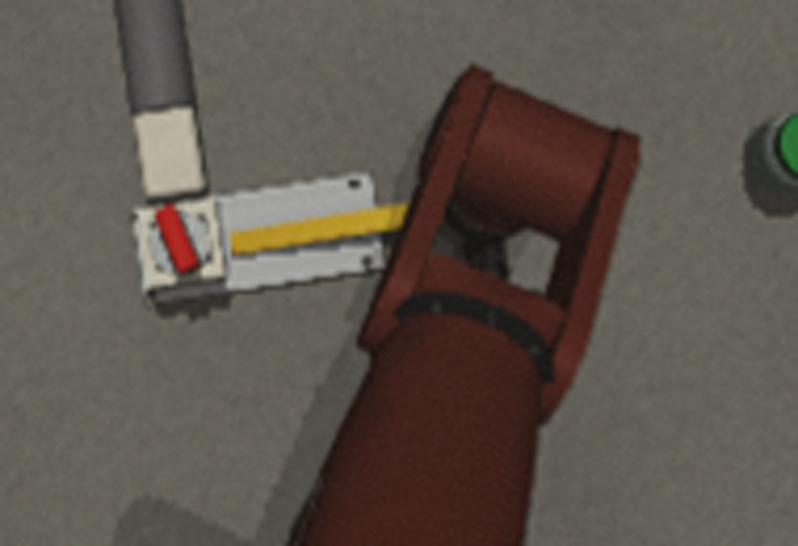

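```bash
python3 -m jog '[[0,0,0.1,10,0,0.7,-1],[0,0,0,10,0,0,-1],[0,0,0,0,0,0,-1]]' >/dev/null; python3 go.py; python3 -m jog '[[0,0,0,10,0,0,-1],[0,0,0,10,0,0,-1],[0,0,0,10,0,0,-1],[0,0,0,0,0,0,-1]]' >/dev/null; python3 go.py;python3 -m jog '[[0,0,0,10,0,0,-1],[0,0,0,10,0,0,-1],[0,0,0,10,0,0,-1],[0,0,0,0,0,0,-1],[0,0,0,0,0,0,-1]]' >/dev/null;   python3 go.py 547.5 53.8 34.5 99.3
```

```text
t 23.35 tcp [ 581.3 -150.2   35.4] rpy [-1.799e+02 -1.000e-01  9.930e+01] F [-0.3  0.2 -2. ] M [-0.09  0.06 -0.01] gap 18.9 j6 -0.53
t 23.68 tcp [ 576.5 -120.4   35.5] rpy [-1.799e+02 -1.000e-01  9.930e+01] F [-0.8 -0.1 -2.4] M [-0.08 -0.03 -0.02] gap 19.1 j6 -0.49
t 24.1 tcp [572.3 -92.4  35.7] rpy [-180.    -0.    99.3] F [ 0.4  0.1 -1.1] M [-0.15  0.02  0.03] gap 19.2 j6 -0.44
turn [-0.03 -0.    0.03] shift now [148.3  -0.8   1.2] shift after turn [148.3  -0.8   1.2]
```

The nose is ~42 mm beyond the axis, with no contact. Set it down, release so it lies flat, then regrip.

```bash
python3 -m jog '[[0,0,0,0,0,1.5,-1],[0,0,0,0,0,0,-1]]' >/dev/null; python3 go.py; python3 -m jog '[[0,0,0,0,0,1,-1],[0,0,0,0,0,0,-1]]' >/dev/null; python3 go.py;
```

```text
t 24.27 tcp [572.7 -93.5  34.3] rpy [180.    0.   99.2] F [ 0.5  0.3 -2.7] M [-0.15  0.01  0.01] gap 19.0 j6 -0.44
t 24.43 tcp [572.7 -93.6  33.3] rpy [180.   -0.   99.2] F [-0.1  0.7 -1.1] M [-0.   -0.05 -0.03] gap 19.4 j6 -0.44
```

```bash
python3 -m jog '[[0,0,0,0,0,0,-0.2],[0,0,0,0,0,0,-0.2],[0,0,0,0,0,0,-0.2],[0,0,0,0,0,0,-0.2]]' >/dev/null; python3 go.py;
python3 -c "
from h import *
take('m')
for n,(x,y) in (('scene',(240,150)),):
    a=cv2.imread('pics/m_%s.png'%n)[y:y+130,x:x+150]; cv2.imwrite('pics/mc_%s.png'%n,cv2.resize(a,None,fx=4.5,fy=4.5,interpolation=cv2.INTER_CUBIC))"
```

```text
t 24.77 tcp [572.9 -93.4  33.7] rpy [180.    0.   99.2] F [-0.4 -0.3 -0.9] M [-0.09  0.03  0.02] gap 34.4 j6 -0.44
```

View pics/mc_scene.png

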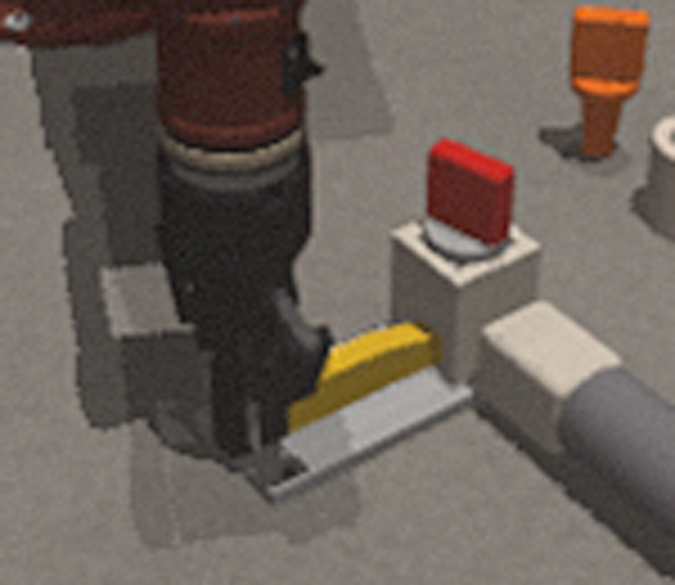

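The wedge lies flat in the slot (scene crop (370,370)) and the paddle is still home. Regrip and drive.

```bash
python3 -m jog '[[0,0,0,0,0,0,-1],[0,0,0,0,0,0,-1],[0,0,0,0,0,0,-1],[0,0,0,0,0,0,-1],[0,0,0,0,0,0,-1]]' >/dev/null; python3 go.py; python3 -m jog '[[0,0,0,5,0,0,-1],[0,0,0,5,0,0,-1],[0,0,0,0,0,0,-1]]' >/dev/null; python3 go.py;python3 -m jog '[[0,0,0,5,0,0,-1],[0,0,0,3,0,0,-1],[0,0,0,0,0,0,-1]]' >/dev/null;   python3 go.py 547.5 53.8 33.5 99.3; python3 -m jog '[[0,0,0,3,0,0,-1],[0,0,0,3,0,0,-1],[0,0,0,0,0,0,-1]]' >/dev/null;   python3 go.py 547.5 53.8 33.5 99.3
```

```text
t 25.28 tcp [573.  -93.3  33.7] rpy [180.    0.   99.2] F [0.7 0.5 1.4] M [-0.03 -0.02 -0.05] gap 18.8 j6 -0.44
t 25.53 tcp [571.2 -82.5  33.7] rpy [180.   -0.   99.3] F [0.2 0.1 3.1] M [ 0.12 -0.05 -0.01] gap 19.4 j6 -0.43
t 25.78 tcp [570.4 -76.5  33.6] rpy [179.9   0.2  99.3] F [ 1.2 -5.4  0.5] M [-0.61 -0.17  0.02] gap 19.0 j6 -0.41
turn [0.07 0.19 0.02] shift now [132.2  -1.5  -0.3] shift after turn [ 1.322e+02 -1.600e+00  1.000e-01]
t 26.03 tcp [570.  -71.8  33.9] rpy [179.9   0.3  99.3] F [ 1.8 -9.  -1.1] M [-1.12 -0.27 -0.06] gap 19.4 j6 -0.41
turn [0.12 0.31 0.03] shift now [127.6  -1.8  -0.3] shift after turn [127.6  -1.9   0.4]
```

Contact came at nose ≈ 58 mm, as predicted (57). Continue driving.

```bash
for i in 1 2 3; do python3 -m jog '[[0,0,0,3,0,0,-1],[0,0,0,3,0,0,-1],[0,0,0,3,0,0,-1],[0,0,0,0,0,0,-1]]' >/dev/null;   python3 go.py 547.5 53.8 33.5 99.3; done
```

```text
t 26.37 tcp [568.9 -63.8  34.1] rpy [179.8   0.4  99.3] F [  2.5 -10.7  -0.6] M [-1.44 -0.37 -0.05] gap 18.8 j6 -0.39
turn [0.17 0.38 0.02] shift now [119.5  -2.1  -0.2] shift after turn [119.5  -2.2   0.6]
t 26.7 tcp [567.2 -54.   33.9] rpy [179.9   0.3  99.3] F [ 2.6 -8.8  0.3] M [-1.06 -0.37 -0.09] gap 19.1 j6 -0.38
turn [ 0.14  0.27 -0.03] shift now [109.6  -2.1  -0.2] shift after turn [109.6  -2.    0.4]
t 27.03 tcp [564.9 -43.3  33.6] rpy [1.80e+02 1.00e-01 9.93e+01] F [ 0.8 -3.4  1.4] M [-0.52 -0.07  0.01] gap 19.0 j6 -0.36
turn [ 0.05  0.09 -0.03] shift now [98.6 -1.5 -0. ] shift after turn [98.6 -1.4  0.1]
```

```bash
for i in 1 2; do python3 -m jog '[[0,0,0,3,0,0,-1],[0,0,0,3,0,0,-1],[0,0,0,2,0,0,-1],[0,0,0,0,0,0,-1]]' >/dev/null;   python3 go.py 547.5 53.8 33.5 99.3; done
python3 -c "
from h import *
take('n')
for n,(x,y) in (('scene',(260,150)),):
    a=cv2.imread('pics/n_%s.png'%n)[y:y+120,x:x+140]; cv2.imwrite('pics/nc_%s.png'%n,cv2.resize(a,None,fx=5,fy=5,interpolation=cv2.INTER_CUBIC))"
```

```text
t 27.37 tcp [563.5 -35.3  33.6] rpy [1.80e+02 1.00e-01 9.93e+01] F [ 0.6 -5.1  1.9] M [-0.53 -0.1   0.03] gap 19.0 j6 -0.35
turn [ 0.04  0.07 -0.02] shift now [90.5 -1.4  0. ] shift after turn [90.5 -1.4  0.1]
t 27.7 tcp [562.1 -26.8  33.7] rpy [180.    0.   99.3] F [-0.1 -2.3  3.3] M [-0.43 -0.09 -0.01] gap 18.8 j6 -0.33
turn [ 0.03  0.   -0.04] shift now [81.8 -1.4  0.2] shift after turn [81.8 -1.4  0.2]
```

View pics/nc_scene.png

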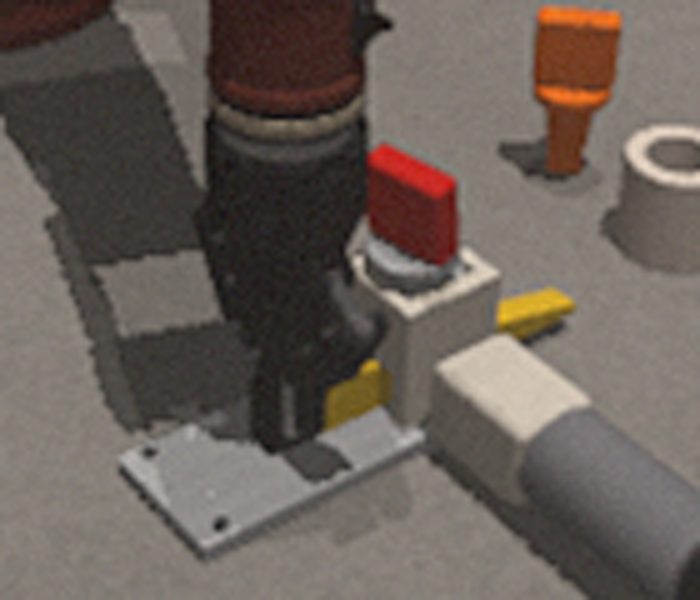

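The paddle is raised (collar clear of the rim at crop (415,270)) and the yellow nose is out beyond the housing at (570,300). Release and retreat.

```bash
python3 -m jog '[[0,0,0,0,0,0,-0.3],[0,0,0,0,0,0,-0.1],[0,0,0,0,0,0,0],[0,0,0,0,0,0,0],[0,0,0,0,0,0,0]]' >/dev/null; python3 go.py; python3 -m jog '[[0,0,0,0,0,-10,0],[0,0,0,0,0,-25,0],[0,0,0,-5,0,-35,0],[0,0,0,-30,0,-35,0],[0,0,0,-35,0,-30,0]]' >/dev/null;  python3 -m jog '[[0,0,0,-35,0,-10,0],[0,0,0,-35,0,0,0],[0,0,0,-35,0,0,0],[0,0,0,-35,0,0,0],[0,0,0,0,0,0,0]]' >/dev/null;python3 go.py;
cat > fin.py <<'E'
from h import *
import sys
take(sys.argv[1])
yaw=np.radians(9.3);c,s=np.cos(yaw),np.sin(yaw)
for n,D in (("top",(546.5,52.8)),("scene",(548.4,55))):
    d=np.load(f"pics/{sys.argv[1]}_{n}.npz");dp=d["dp"];im=d["im"];C=cloud(n,dp)
    q=C[...,:2]-D; x=q@[c,s]; y=q@[-s,c]; Z=C[...,2]
    hsv=cv2.cvtColor(im,cv2.COLOR_RGB2HSV);H,S,V=[hsv[...,i].astype(int) for i in range(3)]
    red=((H<6)|(H>172))&(S>150)&(V>60)&(Z>90)&(abs(x)<60)&(abs(y)<60)
    zt=np.percentile(Z[red],92) if red.any() else 0; T=red&(Z>zt-5)
    print(n,"blade top z",zt.round(1),"-> mid",(zt-24).round(1),"drive xy",x[T].mean().round(1),y[T].mean().round(1),T.sum())
    yel=(H>18)&(H<32)&(S>140)&(V>60)&(abs(x)<40)&(y>20)&(y<160)
    if yel.any(): print("  nose part: ymax",np.percentile(y[yel],98).round(1),"x",x[yel].mean().round(1),"z",np.percentile(Z[yel],[5,95]).round(1),yel.sum())
    else: print("  no yellow beyond")
for n,(x,y) in (('scene',(240,130)),('top',(230,150))):
    a=cv2.imread('pics/%s_%s.png'%(sys.argv[1],n))[y:y+130,x:x+160]; cv2.imwrite('pics/%sc_%s.png'%(sys.argv[1],n),cv2.resize(a,None,fx=4.5,fy=4.5,interpolation=cv2.INTER_CUBIC))
E
python3 fin.py o
```

```text
t 28.22 tcp [561.3 -26.7  32.9] rpy [-179.9   -0.    99.2] F [ 0.4 -0.9  0.6] M [ 0.02 -0.01  0.06] gap 42.6 j6 -0.33
t 29.05 tcp [ 595.5 -234.8  173.8] rpy [179.9   0.3  99. ] F [ 0.2 -0.6  0.4] M [-0.04 -0.02 -0.01] gap 42.8 j6 -0.64
top blade top z 153.3 -> mid 129.3 drive xy 2.1 -9.2 75
  nose part: ymax 107.7 x -0.4 z [-0.2 33.6] 120
scene blade top z 154.0 -> mid 130.0 drive xy 5.1 -13.8 85
  nose part: ymax 105.6 x 3.6 z [17.8 30.9] 93
```

```bash
ls pics | grep oc
```

```text
oc_scene.png
oc_top.png
```

View pics/oc_scene.png

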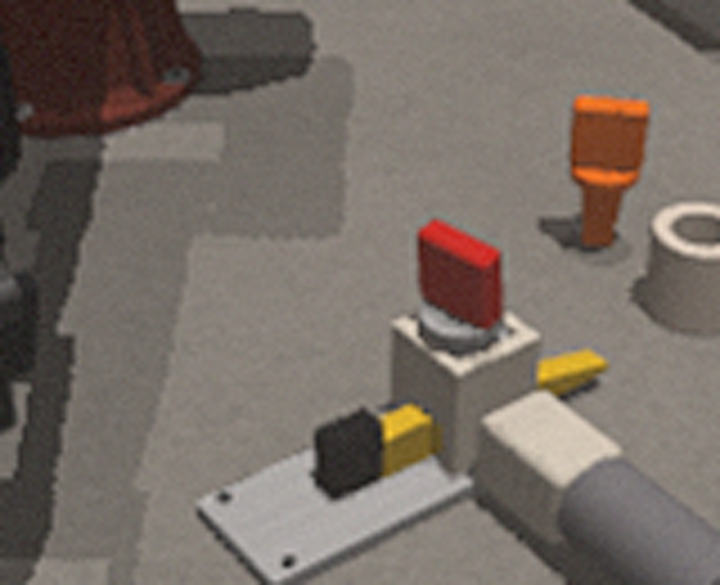

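View pics/oc_top.png

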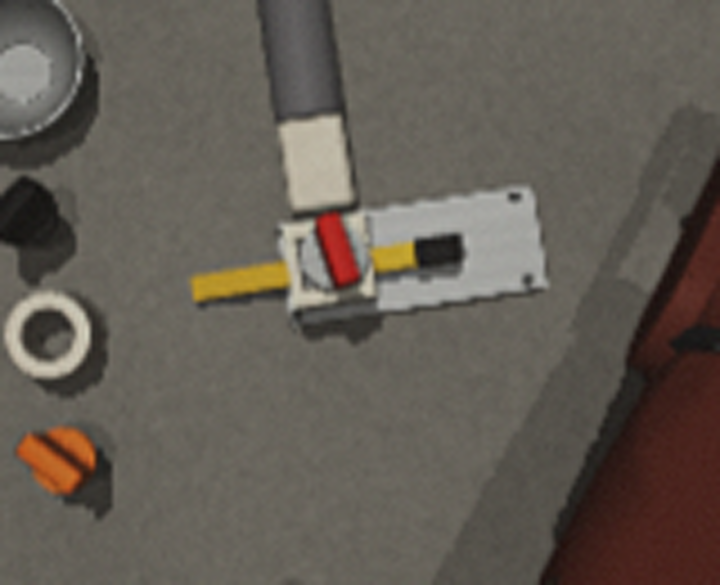

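The paddle leans slightly towards -y. I'll compare it with the home picture (k) in both views to quantify that.

```bash
python3 - <<'E'
from h import *
yaw=np.radians(9.3);c,s=np.cos(yaw),np.sin(yaw)
for n in("top","scene"):
  for tag,zt in(("k",142),("o",152)):
    d=np.load(f"pics/{tag}_{n}.npz");dp=d["dp"];im=d["im"];C=cloud(n,dp);
    q=C[...,:2]-(547.5,53.8); x=q@[c,s]; y=q@[-s,c]; Z=C[...,2]
    hsv=cv2.cvtColor(im,cv2.COLOR_RGB2HSV);H,S,V=[hsv[...,i].astype(int) for i in range(3)]
    red=((H<6)|(H>172))&(S>150)&(V>60)&(Z>90)&(abs(x)<60)&(abs(y)<60)
    bands=[]
    v,u=np.nonzero(red)
    for lo,hi in((-50,-36),(-36,-22),(-22,-8),(-5,9)):
        m=red&(Z>zt+lo)&(Z<=zt+hi)
        if m.sum()>5: bands.append((round(float(Z[m].mean()),1),m.sum(),round(float(x[m].mean()),1),round(float(y[m].mean()),1)))
    if n=="scene":
        m=red&(Z<zt-6); P=np.c_[x[m],y[m],Z[m]];P-=P.mean(0);nn=np.linalg.svd(P)[2][2]; print("  face normal",nn.round(3))
    print(n,tag,"px centroid",u.mean().round(2),v.mean().round(2),bands)
E
```

```text
top k px centroid 301.56 206.74 [(141.4, np.int64(77), -1.7, 0.1)]
top o px centroid 304.39 205.11 [(139.6, np.int64(7), 6.0, -2.3), (150.4, np.int64(85), 0.8, -10.3)]
  face normal [-0.315  0.949 -0.015]
scene k px centroid 344.08 191.7 [(102.4, np.int64(34), 7.6, -5.4), (113.2, np.int64(60), 6.1, -5.4), (127.3, np.int64(54), 5.7, -5.5), (142.4, np.int64(93), 5.6, -2.5)]
  face normal [ 0.293 -0.953 -0.079]
scene o px centroid 342.8 188.54 [(111.6, np.int64(15), 15.0, -10.1), (122.7, np.int64(27), 13.4, -11.2), (136.9, np.int64(29), 15.3, -12.2), (151.9, np.int64(95), 6.7, -13.0)]
```

The top of the blade rose 9.0–9.5 mm (mid ≈127.5 mm) and moved ≈10 mm towards -y. That puts the lean at ≈0.1 rad and the mid at ≈-8 mm, all within limits. One more still check of rest and bystanders, then hand in.

```bash
python3 -m jog '[[0,0,0,0,0,0,0],[0,0,0,0,0,0,0],[0,0,0,0,0,0,0],[0,0,0,0,0,0,0],[0,0,0,0,0,0,0]]' >/dev/null; python3 go.py; python3 fin.py p; python3 - <<'E'
import cv2,numpy as np
for x,y in((232,163),(453,184),(187,238)):
    A,B=[cv2.imread(f"pics/{t}_top.png")[y-25:y+25,x-25:x+25].astype(int) for t in "ap"]; print((x,y),abs(A-B).mean().round(1))
E
```

```text
t 29.57 tcp [ 594.6 -227.2  172.2] rpy [-180.    -0.    99.3] F [ 0.3  0.6 -0.3] M [-0.01  0.02 -0.03] gap 42.5 j6 -0.64
top blade top z 152.7 -> mid 128.7 drive xy 1.0 -9.4 76
  nose part: ymax 107.3 x -0.5 z [ 0.6 34.5] 120
scene blade top z 153.8 -> mid 129.8 drive xy 5.3 -13.7 84
  nose part: ymax 106.2 x 3.4 z [16.6 31.2] 92
(232, 163) 7.0
(453, 184) 18.8
(187, 238) 6.4
```

View pics/p_top.png

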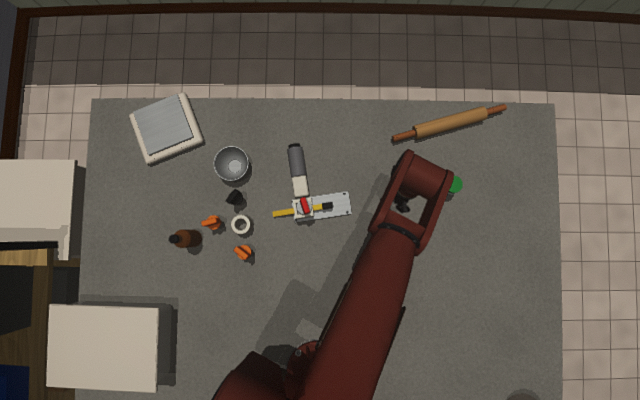

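The jar (455,184) is only partly hidden by the arm and hasn't moved. Bowl (231,164) and oil (187,238) are where they were. Handing in.

```bash
python3 -c "
from bench import workorder
print(workorder.finish_job())"
```

```text
the job is handed in; nothing more can be done
None
```

The job is done and handed in at about 30 s. No verdict was reported, so what follows is from my own checks.

- **Paddle:** I lifted the red paddle from its white rest and put the shank in the socket. I turned it under about 10 N until the tang dropped into its slot, at roughly +10 to +15° from the drive's x axis. Then I pressed it home; the highest wrist force I read was 24 N. TCP height at home was 111.6 mm against 111.7 mm expected, and I let go there.
- **Wedge:** I slid it through the cross slot while the paddle stood home and free. It met the tang with the nose at about 58 mm (57 mm expected), and I drove it on to about 107 mm with at most about 11 N. Then I released it and backed the arm away.

**Last checks:**

| Check | Reading | Limit |
|---|---|---|
| Paddle raised | 9.0–9.5 mm against the home picture | 6.5–14 mm |
| Nose beyond the axis | about 106–107 mm | at least 80 mm |
| Paddle lean, towards -y | about 0.1 rad | under 0.2 rad |
| Blade centre off the axis | about 8 mm | 14 mm |

Two pictures 0.5 s apart showed paddle and wedge at rest, and bowl, jar and oil looked unmoved.

**Disagreements:**
- The two cameras differ by 3–4 mm in absolute position, so I relied on differences from the home picture. Read directly, the blade centre is at 129–130 mm rather than about 127.5 mm, which is still inside 124.5–132 mm.
- The pixel comparison of the jar showed a large change, but only because the arm partly hid it. I judged the jar unmoved by eye.

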